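# Check two bushings on a limit gauge and sort them

## Task

The two brass bushings lying in the rack still have to be checked for bore size. One after the other, slide each onto the stepped pin of the limit gauge as far as it will go without forcing it, draw it off and put it away before you take the next: one that the pin's shoulder stops is good and goes into a groove of the empty rack, centred and fully down; one that slides on over the shoulder up to the collar is oversize and is laid in the metal reject tray. Do not disturb the tools lying about.

Things in the scene. Friction and masses are not known exactly. Their poses are not given: they have to be found in the camera images.
- bushing_1: a brass bushing (thick tube, open at both ends) lying on its side: 90 mm long, 46 mm outside diameter, about 0.55 kg. Origin at the tube's centre, x along its axis; it may have rolled about x. The two have the same outside; one is bored 26 mm (good), the other 33 mm (oversize). The name does not say which; the gauge does.
- bushing_2: a brass bushing (thick tube, open at both ends) lying on its side: 90 mm long, 46 mm outside diameter, about 0.55 kg. Origin at the tube's centre, x along its axis; it may have rolled about x. The two have the same outside; one is bored 26 mm (good), the other 33 mm (oversize). The name does not say which; the gauge does.
- incoming_rack: brown wooden rack, 80 (x) by 170 (y) mm, 36 mm high: a board with two rails at x = -28 and +28 mm, each 10 mm thick. Two 90 degree V grooves, 36 mm wide at the top, at y = +50 and -50 mm hold a bushing each, its axis along the rack's x. Origin: centre of the underside. Fixed. Holds the two bushings to be checked, axes 50.5 mm above the worktop.
- empty_rack: brown wooden rack, 80 (x) by 170 (y) mm, 36 mm high: a board with two rails at x = -28 and +28 mm, each 10 mm thick. Two 90 degree V grooves, 36 mm wide at the top, at y = +50 and -50 mm hold a bushing each, its axis along the rack's x. Origin: centre of the underside. Fixed. Empty at the start; takes the good bushing.
- empty_rack_groove1 (a point): where the centre of a bushing lies when seated in the groove at the rack's +y end (50.5 mm above the worktop); x along the groove, z up
- empty_rack_groove2 (a point): the same for the groove at the rack's -y end
- reject_tray: shallow open tray of bare sheet metal, 130 mm (x) by 190 mm (y), walls 30 mm high and 3 mm thick, bottom 3 mm thick. Origin at the centre of the underside. A bushing lying in it has its centre 26 mm above the worktop and may roll. Fixed.
- gauge: go/no-go gauge, fixed: a dark foot 110 (x) by 80 (y) by 14 mm carries a grey head 44 (x) by 48 (y) mm, 119 mm high, that clamps a horizontal, rigid steel pin, pointing to the gauge's -x at y = 0, 95 mm above the worktop. A collar (38 mm diameter, 8 mm thick) ends the pin at the head, its front at x = -30 mm. Origin: centre of the head, on the underside.
- pin_nose (a point): centre of the pin's free end, on its axis; x points along the pin towards the head (the way a bushing is slid on), z up. The nose widens from 13 to 22 mm diameter over the first 12 mm, then the go part, 22 mm diameter, runs 50 mm to the shoulder.
- pin_step (a point): centre of the pin's square shoulder, 62 mm from its free end; axes as pin_nose. Behind it the no-go part, 29 mm diameter, runs 30 mm to the collar. A good bushing stops with its leading end at the shoulder, an oversize one with its leading end at the collar, 30 mm further on. More than 60 N on the pin is forcing it.
- loupe: green eye loupe, 39 mm across, 30 mm high (bystander)
- engineer_square: steel engineer's square, 78 x 98 mm, lying flat (bystander)
- outside_micrometer: small outside micrometer, 115 mm long, lying flat (bystander)
Things that resemble listed ones, but are neither listed nor needed, are in the scene too. Leave any blue or orange look-alike of the bushing_2 alone.

How it is judged:
On the way, in this order (a step that is already met when the one before it is completed fails the run):
1. the first bushing is slid onto the pin as far as it goes: the good one to within 5 mm of the shoulder, the oversize one at least 20 mm past it, its axis within 4 mm and 0.1 rad of the pin's (((x of bushing_1 in the frame of pin_step above -0.05 m and y of bushing_1 in the frame of pin_step between -0.004 and 0.004 m and z of bushing_1 in the frame of pin_step between -0.004 and 0.004 m and angle between the x axis of bushing_1 and the x axis of pin_step, either way round below 0.1 rad) or (x of bushing_2 in the frame of pin_step above -0.025 m and y of bushing_2 in the frame of pin_step between -0.004 and 0.004 m and z of bushing_2 in the frame of pin_step between -0.004 and 0.004 m and angle between the x axis of bushing_2 and the x axis of pin_step, either way round below 0.1 rad))), for 0.2 s.
2. with the first one put away in its place and let go, the other is slid onto the pin as far as it goes, to the same limits (((((x of bushing_1 in the frame of empty_rack_groove1 between -0.015 and 0.015 m and y of bushing_1 in the frame of empty_rack_groove1 between -0.006 and 0.006 m and z of bushing_1 in the frame of empty_rack_groove1 between -0.005 and 0.005 m and angle between the x axis of bushing_1 and the x axis of empty_rack_groove1, either way round below 0.12 rad) or (x of bushing_1 in the frame of empty_rack_groove2 between -0.015 and 0.015 m and y of bushing_1 in the frame of empty_rack_groove2 between -0.006 and 0.006 m and z of bushing_1 in the frame of empty_rack_groove2 between -0.005 and 0.005 m and angle between the x axis of bushing_1 and the x axis of empty_rack_groove2, either way round below 0.12 rad)) and contact force between bushing_1 and the fingers below 0.5 N and (x of bushing_2 in the frame of pin_step above -0.025 m and y of bushing_2 in the frame of pin_step between -0.004 and 0.004 m and z of bushing_2 in the frame of pin_step between -0.004 and 0.004 m and angle between the x axis of bushing_2 and the x axis of pin_step, either way round below 0.1 rad)) or ((x of bushing_2 in the frame of reject_tray between -0.062 and 0.062 m and y of bushing_2 in the frame of reject_tray between -0.092 and 0.092 m and z of bushing_2 in the frame of reject_tray between 0.015 and 0.04 m) and contact force between bushing_2 and the fingers below 0.5 N and (x of bushing_1 in the frame of pin_step above -0.05 m and y of bushing_1 in the frame of pin_step between -0.004 and 0.004 m and z of bushing_1 in the frame of pin_step between -0.004 and 0.004 m and angle between the x axis of bushing_1 and the x axis of pin_step, either way round below 0.1 rad)))), for 0.2 s.
At the end, for the whole second after the job is handed in: The good bushing (the one the shoulder stopped) lies at rest in a groove of the empty rack, fully down (5 mm), centred within 15 mm along the groove and 6 mm across it, in line within 0.12 rad; the oversize bushing lies at rest on its side on the bottom of the reject tray; both are let go (((x of bushing_1 in the frame of empty_rack_groove1 between -0.015 and 0.015 m and y of bushing_1 in the frame of empty_rack_groove1 between -0.006 and 0.006 m and z of bushing_1 in the frame of empty_rack_groove1 between -0.005 and 0.005 m and angle between the x axis of bushing_1 and the x axis of empty_rack_groove1, either way round below 0.12 rad) or (x of bushing_1 in the frame of empty_rack_groove2 between -0.015 and 0.015 m and y of bushing_1 in the frame of empty_rack_groove2 between -0.006 and 0.006 m and z of bushing_1 in the frame of empty_rack_groove2 between -0.005 and 0.005 m and angle between the x axis of bushing_1 and the x axis of empty_rack_groove2, either way round below 0.12 rad)) and x of bushing_2 in the frame of reject_tray between -0.062 and 0.062 m and y of bushing_2 in the frame of reject_tray between -0.092 and 0.092 m and z of bushing_2 in the frame of reject_tray between 0.015 and 0.04 m and linear speed of each of bushing_1, bushing_2 below 0.02 m/s and angular speed of each of bushing_1, bushing_2 below 0.3 rad/s); the robot touches nothing.
It fails at once if a bushing is forced against the gauge with more than 60 N (contact force between any of bushing_1, bushing_2 and gauge above 60 N).
It fails at once if one of the tools lying about is shifted by more than 30 mm (distance of any of loupe, engineer_square, outside_micrometer from where it was at the start of the episode above 0.03 m).
It also fails if it takes over 69 s, if anything falls off the work surface, if the arm or the gripper's body presses on something with over 40 N, if the wrist force passes 120 N, or if a joint passes its speed limit or range.

## Robot

A 7-joint arm with a two-finger parallel gripper is mounted at the origin on a cart in front of the work surface, level with it; the furniture and walls round the work are solid. World frame = base frame: x ahead of the robot, y to its left, z up, the work surface at z = 0. Lengths are in m, angles in rad, forces in N, time in s.
With the tool pointing down it reaches from about 0.425 to 0.875 m from the base axis. Payload 4.7 kg.
Tool frame: the origin (TCP) lies on the centre line of the jaws, within the pads' length; the fingertips stand 19 mm ahead of it and the grasp point (between the pads) is the TCP (ctrl.nose_length is the distance from the TCP to the fingertips, in m); z points along the fingers, x is the direction in which the jaws open and shut, and the axes are right-handed (so a half turn about z gives the same grasp; the last joint's range is limited). The gripper opens to 87 mm and grips with 3 to 60 N. Pads are 19 mm wide; open, the fingers measure 117 mm over their backs; the gripper's body (75 mm by 190 mm) begins 51 mm behind the grasp point.
Start: joints at [1.189, 0.321, -0.07, 1.45, 0.023, 1.371, -0.057], TCP at [0.251, -0.6, 0.214] pointing down, gripper open.
Joint ranges: [-2.86, 2.86], [-0.3, 2.09], [-1.38, 1.24], [0.06, 2.45], [-1.56, 4.7], [0.09, 2.05], [-2.69, 2.69]. Speed limits (rad/s): [2.57, 2.57, 3.14, 3.14, 3.14, 3.14, 3.14].

## Interface

Orientations are given as a rotation vector (axis times angle).
In Python, from bench import ctrl gives the robot as it stands. The module is installed in compiled form; this text tells all that it offers.
- The arm moves only by the shell command python3 -m crank 'ROWS' [OPENING] [FORCE]. ROWS is a JSON object of lists of equal length, an entry for each row: "dp": the shift along the tool's x, y, z in cm, a list of three; "delta_rot": the turn, a rotation vector about the tool's x, y, z in rad, a list of three. In form: {"dp": [[x, y, z], ...], "delta_rot": [[rx, ry, rz], ...]}. A call has exactly 8 rows; each row shifts and turns the commanded pose from where the row before left it, along the tool's axes as they then stand; what a row does not reach is not made up. A row lasts 1/10 s, in which the tool goes at most 50 mm and 8.59 degrees, less where a joint would pass 70% of its speed; a pose out of reach is approached as far as the arm can. A call with a gripper value outside its range is refused whole. OPENING is the finger opening in cm, from 0 to 8.7, set as the call begins (- or left out, the last holds). The fingers move at their own pace and stop on an object; FORCE is the grip in N (left out, the last holds). Time passes only in rows, so rows that do not move let the fingers close, or fill a call up. It gives the time, the measured TCP pose, the force and the opening at its end, in the units of the state.
- ctrl.get_state(): the state, without advancing time (a new reading comes with each control period).
- ctrl.get_image(name): name is "side" or "top"; returns the picture (420x560x3 uint8, blue, green, red); there is no depth.
- ctrl.camera_info(name): a dict with "camera_matrix" (3x3 intrinsics, pixels), "D" ([k1, k2, p1, p2, k3] as OpenCV has them; the pictures are not rectified), "xyz" and "orientation" of the camera in the world. Camera axes: x right, y down, z forward; pixel columns grow to the right and rows downward; lengths in m; the calibration is good to about 2 mm. A picture is of the moment at which its call begins. camera_info takes no time and is no camera call.
- ctrl.close_job(): hands the job in, once; it reports no verdict.
The state is a dict: "time": time; "joint_positions": joint angles; "qd": joint speeds; "joint_torque": joint torques, N m; "position": TCP position; "tool_rot": TCP orientation; "ft_force": force on the tool from outside, world axes, zero at the start; "torque": the same for the moment, N m; "grip_width": opening from 0.0 (shut) to 1.0 (fully open).
Only numpy, scipy, OpenCV 4.12 (cv2) and the standard library are available. Lean on these libraries where they do the work, as an engineer would, in place of code of your own. Each camera call takes 0.05 s, during which the arm holds its last target.

## Working session

There is one attempt and no reset: what is moved stays moved. The work goes in short steps, Python scripts to look and compute and a shell command to move; the robot and the scene stay as the last step left them, time stands still between calls to the robot, and variables do not carry over. Pictures are saved under pics/ and viewed, and the job is handed in when it is done.

```bash
mkdir -p pics; ls; python3 - <<'E'
from bench import ctrl
import cv2
print(ctrl.get_state(), ctrl.nose_length)
for n in("side","top"):
    print(n,ctrl.camera_info(n)); cv2.imwrite(f"pics/{n}0.png",ctrl.get_image(n))
E
```

```text
pics
{'time': 0.0, 'joint_positions': array([ 1.18908239,  0.32182627, -0.07008349,  1.4516498 ,  0.02259119,
        1.37073558, -0.05691615]), 'qd': array([ 4.05045121e-04,  2.32699255e-03,  5.49445887e-04, -1.50410864e-04,
       -4.05907738e-04,  2.83497508e-05,  1.19418912e-03]), 'joint_torque': array([ 3.55221414e-05, -4.91278875e+01, -4.03852919e-01, -3.12528098e+01,
       -6.38312730e-02,  4.37935092e-02,  1.87374853e-04]), 'position': array([ 0.25036329, -0.59926665,  0.212572  ]), 'tool_rot': array([-2.61407757e+00,  1.74076739e+00,  2.46638822e-03]), 'ft_force': array([ 0.2943707 , -0.10315173, -0.6957556 ]), 'torque': array([ 0.01907894, -0.04048197,  0.04979696]), 'grip_width': 0.9944482915888134} 0.019
side {'camera_matrix': array([[546.97121045,   0.        , 274.82594117],
       [  0.        , 546.97121045, 212.3241171 ],
       [  0.        ,   0.        ,   1.        ]]), 'D': array([-0.10485003,  0.        ,  0.        ,  0.        ,  0.        ]), 'xyz': array([0.44472062, 1.31012007, 1.14838326]), 'orientation': array([-0.08027193,  2.78957564, -1.35728111])}
top {'camera_matrix': array([[457.49383876,   0.        , 280.54675916],
       [  0.        , 457.49383876, 217.65559929],
       [  0.        ,   0.        ,   1.        ]]), 'D': array([-0.12076626,  0.        ,  0.        ,  0.        ,  0.        ]), 'xyz': array([ 0.36382929, -0.03895458,  1.71250842]), 'orientation': array([-2.14460687,  2.17647669, -0.13339982])}
```

View pics/side0.png

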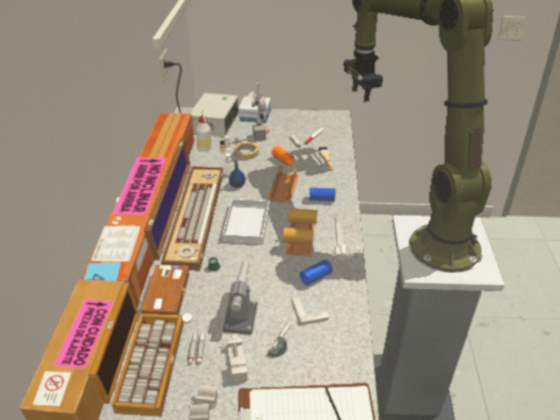

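View pics/top0.png

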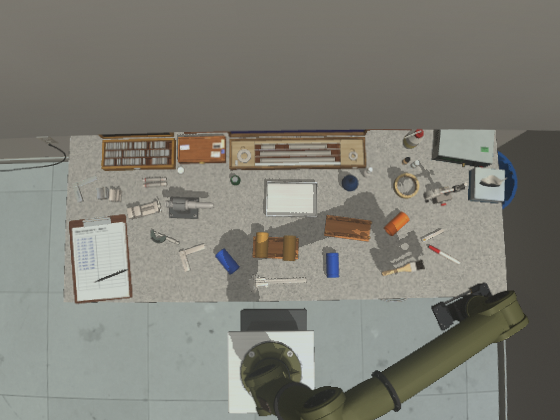

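```bash
python3 - <<'E'
import cv2
a=cv2.imread("pics/top0.png");b=cv2.imread("pics/side0.png")
cv2.imwrite("pics/c1.png",cv2.resize(a[160:300,140:400],None,fx=3,fy=3,interpolation=cv2.INTER_CUBIC))
cv2.imwrite("pics/c2.png",cv2.resize(b[140:340,200:360],None,fx=3,fy=3,interpolation=cv2.INTER_CUBIC))
E
```

```text
(no output)
```

View pics/c1.png

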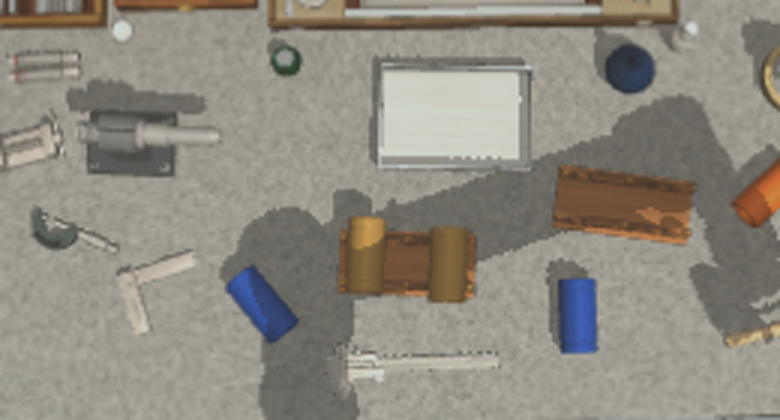

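View pics/c2.png

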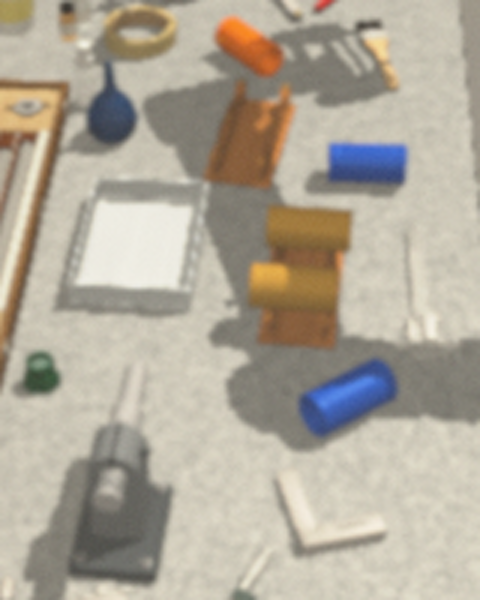

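```bash
cat > h.py <<'E'
import cv2,numpy as np
from scipy.spatial.transform import Rotation as R
from bench import ctrl
CI={n:ctrl.camera_info(n) for n in("side","top")}
def ray(n,uv):
    c=CI[n];p=cv2.undistortPoints(np.array([[uv]],float),c["camera_matrix"],c["D"])[0,0]
    d=R.from_rotvec(c["orientation"]).apply([p[0],p[1],1]);return c["xyz"],d/np.linalg.norm(d)
def plane(n,uv,z):
    o,d=ray(n,uv);return o+d*(z-o[2])/d[2]
def tri(uvt,uvs):
    o1,d1=ray("top",uvt);o2,d2=ray("side",uvs)
    t=np.linalg.lstsq(np.c_[d1,-d2],o2-o1,rcond=None)[0];a=o1+t[0]*d1;b=o2+t[1]*d2
    return (a+b)/2,np.linalg.norm(a-b)
def proj(n,P):
    c=CI[n];r=R.from_rotvec(c["orientation"]).inv()
    return cv2.projectPoints(np.atleast_2d(np.array(P,float)),r.as_rotvec(),-r.apply(c["xyz"]),c["camera_matrix"],c["D"])[0][:,0]
E
python3 - <<'E'
from h import *
a=cv2.imread("pics/top0.png");b=cv2.imread("pics/side0.png")
for n,im,pts in(("top",a,[(262,245),(289,248),(275,248),(345,226),(320,200),(200,204),(208,205)]),("side",b,[(302,217),(298,236),(303,240),(285,185)])):
    hs=cv2.cvtColor(im,cv2.COLOR_BGR2HSV)
    for p in pts: print(n,p,hs[p[1],p[0]])
    m=cv2.inRange(hs,(13,150,50),(26,255,255))
    k,l,s,c=cv2.connectedComponentsWithStats(m)
    for i in range(1,k):
        if s[i,4]>60:
            r=cv2.minAreaRect(np.argwhere(l==i)[:,::-1].astype(np.float32));print(n,s[i],c[i].round(2),r)
for P in [(.7,0,0),(.6,-.2,0)]: print(proj("top",P),proj("side",P))
E
```

```text
top (262, 245) [ 17 135 130]
top (289, 248) [ 18 136 131]
top (275, 248) [ 13 128 112]
top (345, 226) [ 13 129 115]
top (320, 200) [ 24  22 159]
top (200, 204) [ 19  21 174]
top (208, 205) [ 21  20 182]
top [395 216  14  13  70] [401.16 221.64] ((401.2500305175781, 221.75), (4.242640495300293, 16.26345443725586), 45.0)
side (302, 217) [ 18 156 154]
side (298, 236) [ 18 150 160]
side (303, 240) [ 18 145 139]
side (285, 185) [ 14 146 131]
side [149 114  32  43 603] [164.97 135.41] ((165.48292541503906, 134.95364379882812), (13.68923568725586, 50.217140197753906), 24.77513885498047)
side [162 138  21  47 107] [171.03 161.8 ] ((171.09999084472656, 160.1999969482422), (6.640782356262207, 49.01530456542969), 18.434947967529297)
side [147 184  18  36  69] [156.07 199.14] ((154.50001525878906, 201.5), (4.919349193572998, 38.013153076171875), 26.56505012512207)
side [290 210  26  11 202] [302.29 214.51] ((302.438232421875, 215.3029327392578), (25.156452178955078, 9.740455627441406), 4.39870548248291)
side [284 228  28  12 245] [296.64 233.31] ((297.3871765136719, 233.30548095703125), (27.134557723999023, 10.292417526245117), 3.5763344764709473)
side [ 113  267   74  148 2541] [156.07 334.71] ((153.3235321044922, 339.7059020996094), (48.50712585449219, 156.4354705810547), 14.03624439239502)
side [  21  280  117  140 5264] [ 82.59 355.79] ((86.72113037109375, 354.4491882324219), (77.17328643798828, 166.05148315429688), 24.36245346069336)
[[268.11484563 184.21685394]] [[225.42985504 240.05043497]]
[[321.28930032 209.47811651]] [[261.63099377 203.30104129]]
```

```bash
python3 - <<'E'
from h import *
a=cv2.imread("pics/top0.png");b=cv2.imread("pics/side0.png")
for n,im,(x0,y0,w,h) in(("top",a,(245,225,70,45)),("side",b,(275,200,60,55))):
    c=im[y0:y0+h,x0:x0+w];hs=cv2.cvtColor(c,cv2.COLOR_BGR2HSV)
    m=cv2.inRange(hs,(15,105,40),(28,255,255))
    k,l,s,ce=cv2.connectedComponentsWithStats(m)
    vis=cv2.resize(c,None,fx=8,fy=8,interpolation=cv2.INTER_NEAREST)
    for i in range(1,k):
        if s[i,4]>60:
            cn,_=cv2.findContours(cv2.resize((l==i).astype(np.uint8),None,fx=8,fy=8,interpolation=cv2.INTER_NEAREST),0,1)
            cv2.drawContours(vis,cn,-1,(255,255,0),1)
            print(n,s[i]+[x0,y0,0,0,0],ce[i]+[x0,y0])
    cv2.imwrite(f"pics/m_{n}.png",vis)
cv2.imwrite("pics/m_pt.png",cv2.resize(a[190:225,160:225],None,fx=10,fy=10,interpolation=cv2.INTER_NEAREST))
cv2.imwrite("pics/m_ps.png",cv2.resize(b[255:340,215:265],None,fx=7,fy=7,interpolation=cv2.INTER_NEAREST))
E
```

```text
top [253 232  16  26 323] [261.39628483 244.78947368]
top [282 236  16  25 316] [289.13291139 247.78481013]
side [289 209  28  16 374] [302.11229947 216.24064171]
side [283 226  30  20 470] [297.44042553 235.33829787]
```

View pics/m_top.png

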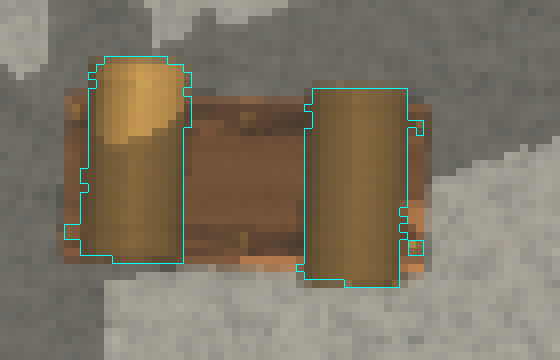

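View pics/m_side.png

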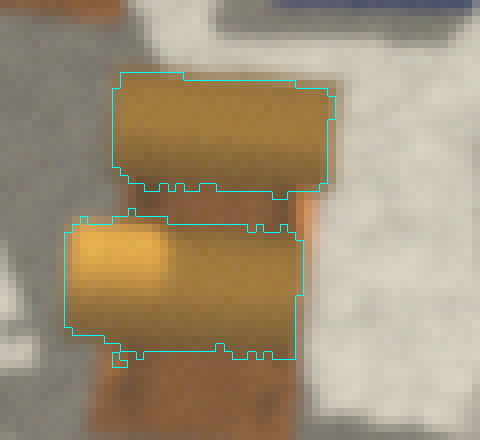

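View pics/m_pt.png

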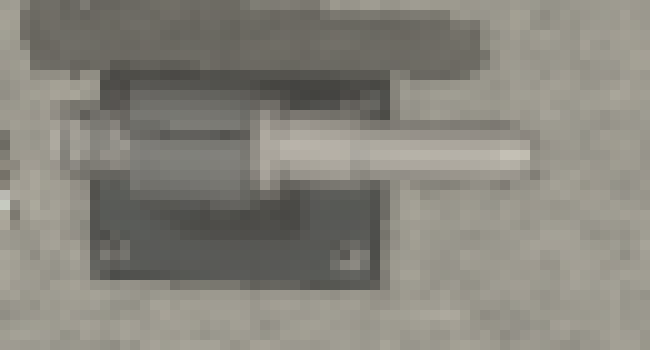

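View pics/m_ps.png

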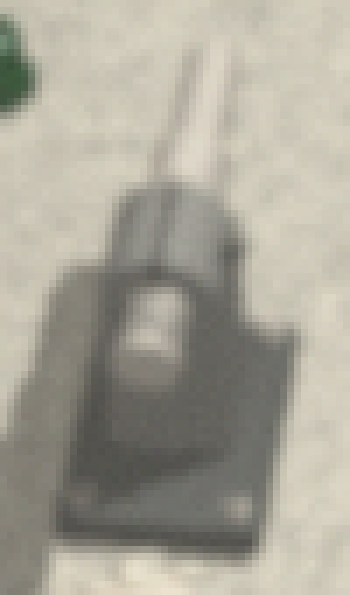

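```bash
python3 - <<'E'
from h import *
for nm,t,s in(("A",(261.5,244.4),(297.5,235.5)),("B",(288.9,247.9),(302.25,215.9)),("tip",(212.5,204.9),(244.5,260.9))):
    print(nm,*tri(t,s),"top@z",plane("top",t,.095 if nm=="tip" else .0505),"side@z",plane("side",s,.095 if nm=="tip" else .0505))
# axis ends A,B in top at crown
def e(u,v): return (u/8-.5+245,v/8-.5+225)
for nm,p,q in(("A",(140,57),(132,262)),("B",(358,88),(351.5,284))):
    P=plane("top",e(*p),.055);Q=plane("top",e(*q),.055);print(nm,P,Q,np.linalg.norm(P-Q),np.degrees(np.arctan2(*(P-Q)[1::-1]))) 
# pin profile in top: per column
a=cv2.imread("pics/top0.png").astype(float).mean(2)
for x in range(184,216): print(x,a[194:216,x].astype(int))
E
```

```text
A [0.46853379 0.02544911 0.05068799] 0.0009604320867754926 top@z [0.46806469 0.02547134 0.0505    ] side@z [0.46901764 0.02517858 0.0505    ]
B [ 0.45533776 -0.07399215  0.04940934] 0.002782608023207959 top@z [ 0.45388617 -0.07391911  0.0505    ] side@z [ 0.45671505 -0.07276291  0.0505    ]
tip [0.6108     0.19765769 0.09776498] 0.004016359557136373 top@z [0.60918832 0.19800463 0.095     ] side@z [0.61327606 0.19442178 0.095     ]
A [0.51425523 0.02299858 0.055     ] [0.42129483 0.0275978  0.055     ] 0.09307410480316074 -2.83239928237656
B [ 0.49867599 -0.07585456  0.055     ] [ 0.40993133 -0.07142233  0.055     ] 0.08885527592634279 -2.8591794600168776
184 [105 105 104  80  79  92 100 107 111  92 117 119 122 113 105 101  96  73
  75  78  86  87]
185 [105 107 103  82  76  87  99 118 128 130 141 140 143 129 114  95  85  75
  75  78  86  87]
186 [106 106 104  82  70  81 110 141 157 167 167 163 166 161 143 106  78  77
  77  78  86  88]
187 [108 105 103  82  68  81 108 123 144 157 167 163 155 143 126 102  78  72
  77  77  86  88]
188 [107 106 101  82  69  75  85 108 141 157 177 172 151 
[... 1902 characters left out ...]
1 141 147 146 151
 151 146 148 151]
209 [147 141 142 147 143 146 149 142 119 138 164 179 171 153 131 143 146 148
 152 147 149 148]
210 [148 151 152 150 146 148 149 151 121 140 168 189 175 149 123 144 154 155
 153 150 150 148]
211 [150 150 152 154 154 155 153 153 133 138 166 189 173 149 140 148 152 152
 149 152 150 152]
212 [146 146 150 151 152 156 152 148 146 133 160 186 161 140 143 147 149 147
 144 152 155 155]
213 [151 144 147 151 148 154 153 150 149 135 132 142 145 124 144 150 150 151
 149 151 159 157]
214 [152 147 146 143 154 156 157 159 151 150 143 145 149 142 152 153 149 150
 155 159 158 149]
215 [150 147 149 151 157 153 150 158 152 150 148 147 151 152 158 153 146 147
 154 159 158 152]
```

```bash
python3 - <<'E'
from h import *
def ang(p,q,z):
    P=plane("top",p,z);Q=plane("top",q,z);d=Q-P;return P,Q,np.linalg.norm(d),np.degrees(np.arctan2(d[0],d[1]))
print("pin",ang((212,205.05),(191,204.45),.095))
print("pin cap",ang((212,205.05),(169,203.4),.095))
print("foot bottom edge",ang((197.5,218.4),(168.6,217.3),.014), ang((198.4,197),(169.6,196.5),.014))
# side axis: crop px
f=lambda u,v:(u/7-.5+215,v/7-.5+255)
b=cv2.imread("pics/side0.png").astype(float).mean(2)
for y in range(258,284): print(y,b[y,232:256].astype(int))
E
```

```text
pin (array([0.60867309, 0.19980265, 0.095     ]), array([0.61204528, 0.27564501, 0.095     ]), np.float64(0.07591728496307301), np.float64(2.5458738446785483))
pin cap (array([0.60867309, 0.19980265, 0.095     ]), array([0.61716031, 0.35569077, 0.095     ]), np.float64(0.15611898821005907), np.float64(3.116354074457448))
foot bottom edge (array([0.5711469 , 0.26629802, 0.014     ]), array([0.57691762, 0.37615546, 0.014     ]), np.float64(0.11000890120894136), np.float64(3.006935226155546)) (array([0.65246917, 0.26352517, 0.014     ]), array([0.65625034, 0.37359722, 0.014     ]), np.float64(0.11013697498835469), np.float64(1.9674405330435283))
258 [201 198 199 198 198 203 205 203 201 197 199 196 196 197 193 194 195 194
 190 185 192 194 198 200]
259 [199 200 201 201 204 202 204 204 204 201 198 196 197 197 196 196 198 196
 193 190 194 195 199 201]
260 [197 202 202 205 203 203 203 201 201 199 197 196 196 200 202 201 197 198
 198 196 194 196 195 198]
261 [199 203 201 203 201 200 202 200 200 194 190 190 195 204 206 202 194 196
 201 200 198 195 197 198]
262 [201 198 200 196 196 201 199 199 
[... 1528 characters left out ...]
 179 167 169 186 203 210 212 211 205 195 181 179 193 193
 194 192 193 196 201 204]
278 [204 198 198 196 180 167 174 191 203 212 212 207 201 189 177 173 184 191
 195 195 199 198 203 204]
279 [202 200 201 194 181 167 176 185 198 206 209 204 197 185 174 173 184 193
 197 199 200 199 200 200]
280 [197 197 198 190 173 165 166 170 179 192 195 199 191 183 174 177 187 195
 199 201 198 194 196 194]
281 [188 180 176 171 159 156 150 146 155 170 179 185 183 178 173 181 191 199
 202 200 195 195 192 194]
282 [178 158 149 147 144 145 134 130 140 156 163 168 171 168 173 183 197 199
 201 197 195 190 194 198]
283 [156 139 131 137 142 140 131 128 141 153 158 158 159 159 166 181 197 201
 200 197 192 189 197 200]
```

```bash
cat > go.py <<'E'
import sys
from h import *
def go(x,y,z,yaw):
    s=ctrl.get_state();T=R.from_rotvec(s["tool_rot"])
    c,n=np.cos(np.radians(yaw)),np.sin(np.radians(yaw))
    G=R.from_matrix(np.array([[c,n,0],[n,-c,0],[0,0,-1]]))
    dR=(T.inv()*G).as_rotvec();d=np.array([x,y,z])-s["position"]
    X=T.as_matrix()
    print("t",round(s["time"],2),"p",s["position"].round(4),"yaw",np.degrees(np.arctan2(X[1,0],X[0,0])).round(2),"F",s["ft_force"].round(1),"M",s["torque"].round(2),"grip",round(s["grip_width"]*8.7,2))
    print("turn",dR.round(3),"dp before turn(cm)",(T.inv().apply(d)*100).round(2),"dp after turn",(G.inv().apply(d)*100).round(2),"q",s["joint_positions"].round(2))
go(*map(float,sys.argv[1:5]))
E
python3 go.py .5 -.3 .21 -92.85
python3 -m crank '{"dp":[[0,0,0],[0,0,0],[0,0,0],[0,0,0],[0,0,0],[0,0,0],[0,0,0],[0,0,0]],"delta_rot":[[0,0,0.111],[0,0,0.111],[0,0,0.111],[0,0,0.11],[0,0,0],[0,0,0],[0,0,0],[0,0,0]]}' 8.7 30; python3 go.py .47 -.2 .2 -92.85;python3 go.py .4685 .0255 .1 -92.85
```

```text
t 0.1 p [ 0.2504 -0.5993  0.2127] yaw -67.32 F [ 0.5  0.  -0. ] M [-0.03  0.01  0.02] grip 8.7
turn [0.    0.002 0.446] dp before turn(cm) [-17.99 -34.57   0.29] dp after turn [-31.13 -23.45   0.27] q [ 1.19  0.32 -0.07  1.45  0.02  1.37 -0.06]
time: 0.9
position: [0.2506, -0.5997, 0.2136]
tool_rot: [-2.17, 2.272, 0.0]
ft_force: [0.1, 0.4, 0.2]
grip_width: 0.998
t 0.9 p [ 0.2506 -0.5997  0.2136] yaw -92.64 F [0.1 0.4 0.2] M [0.04 0.04 0.03] grip 8.69
turn [0.    0.    0.004] dp before turn(cm) [-40.94 -20.08   1.36] dp after turn [-41.01 -19.93   1.36] q [ 1.14  0.32 -0.01  1.45  0.    1.37 -0.49]
t 0.9 p [ 0.2506 -0.5997  0.2136] yaw -92.64 F [0.1 0.4 0.2] M [0.04 0.04 0.03] grip 8.69
turn [0.    0.    0.004] dp before turn(cm) [-63.46 -18.89  11.36] dp after turn [-63.53 -18.66  11.36] q [ 1.14  0.32 -0.01  1.45  0.    1.37 -0.49]
```

```bash
python3 -m crank '{"dp":[[-4,-2.3,0],[-4,-2.3,0],[-4,-2.3,0],[-4,-2.3,0],[-4,-2.3,0],[-4,-2.3,0],[-4,-2.3,0],[-4,-2.3,0]],"delta_rot":[[0,0,0],[0,0,0],[0,0,0],[0,0,0],[0,0,0],[0,0,0],[0,0,0],[0,0,0]]}' ;python3 go.py .4685 .0255 .12 -92.85
```

```text
time: 1.7
position: [0.4502, -0.2872, 0.214]
tool_rot: [2.169, -2.272, 0.002]
ft_force: [0.0, 0.3, -0.4]
grip_width: 1.002
t 1.7 p [ 0.4502 -0.2872  0.214 ] yaw -92.66 F [ 0.   0.3 -0.4] M [ 0.01 -0.01 -0.07] grip 8.71
turn [-0.001 -0.001  0.003] dp before turn(cm) [-31.33  -0.37   9.38] dp after turn [-31.32  -0.27   9.4 ] q [ 0.77  0.09 -0.27  1.73  0.02  1.33 -1.12]
```

```bash
python3 -m crank '{"dp":[[-4.4,0,0],[-4.4,0,0.5],[-4.4,0,0.8],[-4.4,0,1],[-4.4,0,1],[-4.4,-0.1,1],[-4.4,-0.1,1],[0,0,0]],"delta_rot":[[0,0,0],[0,0,0],[0,0,0],[0,0,0],[0,0,0],[0,0,0],[0,0,0.003],[0,0,0]]}' ;python3 go.py .4685 .0255 .053 -92.85; python3 - <<'E'
from h import *
for n in("side","top"): cv2.imwrite(f"pics/{n}1.png",ctrl.get_image(n))
a=cv2.imread("pics/top1.png");b=cv2.imread("pics/side1.png")
cv2.imwrite("pics/g1.png",np.hstack([cv2.resize(a[200:290,230:320],(480,480),interpolation=2),cv2.resize(b[170:270,250:350],(480,480),interpolation=2)])[:, :800] if 0 else cv2.resize(np.hstack([cv2.resize(a[200:290,230:320],(400,400)),cv2.resize(b[170:270,250:350],(400,400))]),(800,400)))
E
```

```text
time: 2.5
position: [0.4651, 0.0257, 0.16]
tool_rot: [-2.177, 2.264, 0.004]
ft_force: [-0.5, -0.3, 0.2]
grip_width: 1.0
t 2.5 p [0.4651 0.0257 0.16  ] yaw -92.24 F [-0.5 -0.3  0.2] M [ 0.06  0.05 -0.01] grip 8.7
turn [0.001 0.002 0.011] dp before turn(cm) [ 0.03 -0.35 10.7 ] dp after turn [ 1.00e-02 -3.40e-01  1.07e+01] q [ 0.48 -0.02 -0.58  1.94 -0.01  1.21 -1.71]
```

View pics/g1.png

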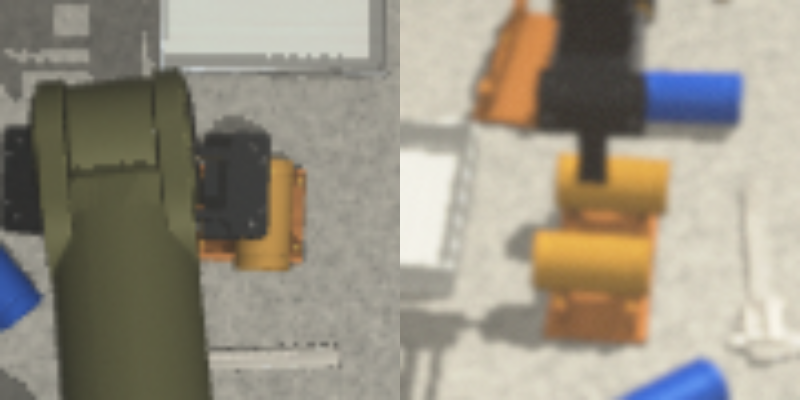

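```bash
python3 -m crank '{"dp":[[0,-0.3,1],[0,0,2],[0,0,2],[0,0,2],[0,0,2],[0,0,1.2],[0,0,0.5],[0,0,0]],"delta_rot":[[0,0,0.011],[0,0,0],[0,0,0],[0,0,0],[0,0,0],[0,0,0],[0,0,0],[0,0,0]]}' ;python3 go.py .4685 .0255 .053 -92.85
python3 -m crank '{"dp":[[0,0,0],[0,0,0],[0,0,0],[0,0,0],[0,0,0],[0,0,0],[0,0,0],[0,0,0]],"delta_rot":[[0,0,0],[0,0,0],[0,0,0],[0,0,0],[0,0,0],[0,0,0],[0,0,0],[0,0,0]]}' 3.5 35;python3 go.py .4685 .0255 .053 -92.85
```

```text
time: 3.4
position: [0.4688, 0.018, 0.0531]
tool_rot: [2.151, -2.289, -0.001]
ft_force: [-0.1, 0.2, -0.1]
grip_width: 0.999
t 3.4 p [0.4688 0.018  0.0531] yaw -93.58 F [-0.1  0.2 -0.1] M [ 0.03 -0.04  0.06] grip 8.69
turn [ 0.001  0.    -0.013] dp before turn(cm) [-0.75  0.08  0.01] dp after turn [-0.75  0.07  0.01] q [ 0.46  0.12 -0.58  2.05  0.08  0.99 -1.79]
time: 4.2
position: [0.4698, 0.024, 0.0548]
tool_rot: [-2.151, 2.282, 0.006]
ft_force: [-1.8, 11.9, 7.4]
grip_width: 0.424
t 4.2 p [0.4698 0.024  0.0548] yaw -93.38 F [-1.8 11.9  7.4] M [2.83 0.56 0.03] grip 3.69
turn [-0.001  0.007 -0.009] dp before turn(cm) [-0.14  0.14  0.18] dp after turn [-0.14  0.13  0.18] q [ 0.46  0.12 -0.59  2.05  0.07  0.99 -1.79]
```

```bash
python3 - <<'E'
from h import *
b=ctrl.get_image("side");a=ctrl.get_image("top");cv2.imwrite("pics/side2.png",b);cv2.imwrite("pics/top2.png",a)
cv2.imwrite("pics/g2.png",np.hstack([cv2.resize(a[200:290,230:320],(400,400)),cv2.resize(b[170:270,250:350],(400,400))]))
E
python3 go.py .4685 .0255 .053 -92.85
```

```text
t 4.3 p [0.4698 0.0243 0.0549] yaw -93.35 F [-2.2 11.3  8.2] M [2.86 0.55 0.03] grip 3.6
turn [-0.001  0.007 -0.009] dp before turn(cm) [-0.11  0.14  0.19] dp after turn [-0.11  0.13  0.19] q [ 0.46  0.12 -0.59  2.05  0.07  0.99 -1.79]
```

View pics/g2.png

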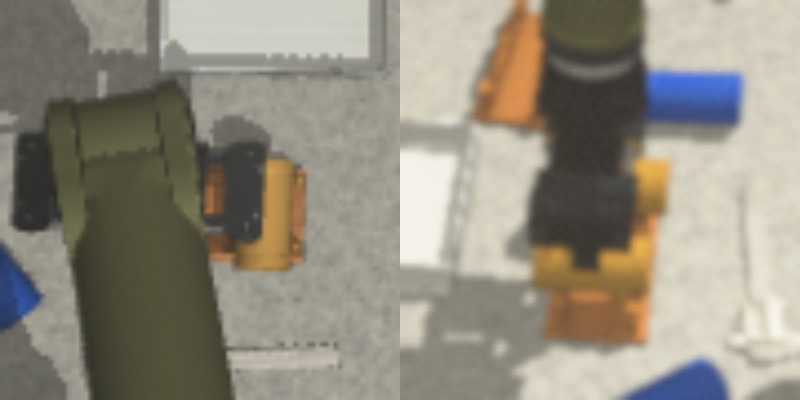

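```bash
python3 - <<'E'
from h import *
f=lambda p:((p-[250,170])*4).round(0)
for z in(.141,.16,.17): print(z,f(proj("side",[[.465,.0257+.05,z]])+0.5))
for y in (.018,.023,.028):
  for z in(.036,.05,.065): print("closed",y,z,f(proj("side",[[.4698,.024+y,z]])+.5))
for y in(.0255,.0455):print(f(proj("side",[[.4685,y,.0505],[.4685,y,.0735]])+.5))
E
```

```text
0.141 [[197. 215.]]
0.16 [[198. 194.]]
0.17 [[198. 183.]]
closed 0.018 0.036 [[190. 292.]]
closed 0.018 0.05 [[190. 279.]]
closed 0.018 0.065 [[191. 264.]]
closed 0.023 0.036 [[190. 297.]]
closed 0.023 0.05 [[190. 283.]]
closed 0.023 0.065 [[190. 268.]]
closed 0.028 0.036 [[190. 301.]]
closed 0.028 0.05 [[190. 287.]]
closed 0.028 0.065 [[190. 272.]]
[[193. 264.]
 [193. 241.]]
[[192. 281.]
 [192. 258.]]
```

```bash
python3 -m crank '{"dp":[[0,0,0],[0,0,0],[0,0,0],[-0.4,0,0],[-0.35,0.1,0],[0,0,0],[0,0,0],[0,0,0]],"delta_rot":[[0,0,0],[0,0,0],[0,0,0],[0,0,-0.013],[0,0,0],[0,0,0],[0,0,0],[0,0,0]]}' 8.7 30;python3 go.py .4685 .0255 .053 -92.85; python3 - <<'E'
from h import *
b=ctrl.get_image("side");a=ctrl.get_image("top");cv2.imwrite("pics/side3.png",b);cv2.imwrite("pics/top3.png",a)
cv2.imwrite("pics/g3.png",np.hstack([cv2.resize(a[200:290,230:320],(400,400)),cv2.resize(b[170:270,250:350],(400,400))]))
E
python3 go.py .4685 .0255 .053 -92.85
```

```text
time: 5.1
position: [0.4683, 0.0259, 0.0536]
tool_rot: [2.167, -2.274, 0.0]
ft_force: [0.6, 0.0, 0.0]
grip_width: 0.981
t 5.1 p [0.4683 0.0259 0.0536] yaw -92.78 F [0.6 0.  0. ] M [0.03 0.01 0.01] grip 8.54
turn [ 0.    -0.     0.001] dp before turn(cm) [ 0.04 -0.02  0.06] dp after turn [ 0.04 -0.02  0.06] q [ 0.45  0.12 -0.59  2.05  0.08  0.99 -1.8 ]
t 5.2 p [0.4684 0.0259 0.0536] yaw -92.78 F [ 0.8  0.7 -0.8] M [0.03 0.01 0.02] grip 8.64
turn [ 0.    -0.     0.001] dp before turn(cm) [ 0.04 -0.01  0.06] dp after turn [ 0.04 -0.01  0.06] q [ 0.45  0.12 -0.59  2.05  0.08  0.99 -1.8 ]
```

View pics/g3.png

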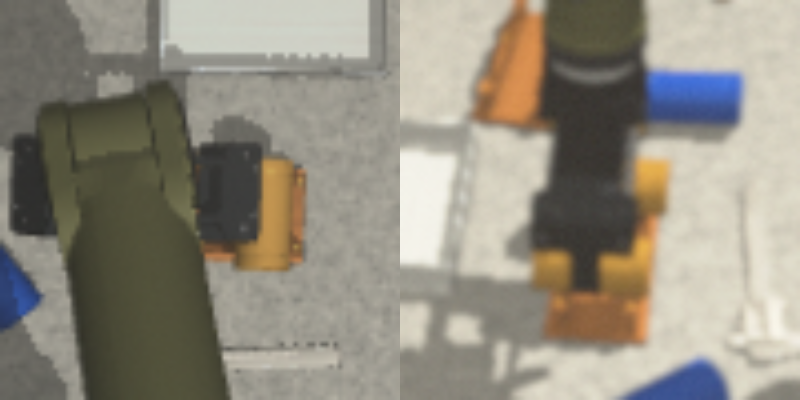

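```bash
python3 - <<'E'
from h import *
f=lambda p:((p-[250,170]+.5)*4).round(0)
for y in (.0435,.0585):
  for z in(.034,.05,.065): print(y,z,f(proj("side",[[.4683,.0259+y,z]])))
b=cv2.imread("pics/side3.png"); cv2.imwrite("pics/g4.png",cv2.resize(b[200:260,270:330],(600,600),interpolation=0))
E
```

```text
0.0435 0.034 [[191. 318.]]
0.0435 0.05 [[191. 303.]]
0.0435 0.065 [[191. 288.]]
0.0585 0.034 [[190. 332.]]
0.0585 0.05 [[191. 316.]]
0.0585 0.065 [[191. 301.]]
```

View pics/g4.png

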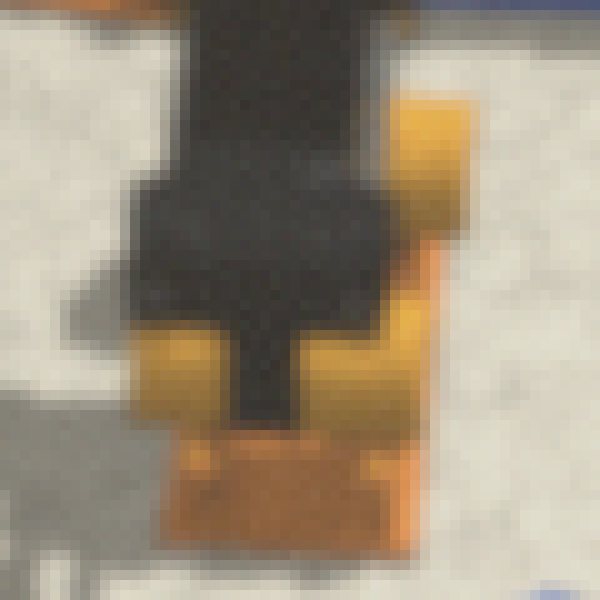

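```bash
python3 -m crank '{"dp":[[0,0.3,0],[0,0,0.4],[0,0,0.5],[0,0,0.5],[0,0,0.5],[0,0,0.5],[0,0,0.4],[0,0,0]],"delta_rot":[[0,0,0],[0,0,0],[0,0,0],[0,0,0],[0,0,0],[0,0,0],[0,0,0],[0,0,0]]}' ;python3 go.py .4655 .0255 .025 -92.85; python3 - <<'E'
from h import *
b=ctrl.get_image("side");cv2.imwrite("pics/side4.png",b)
cv2.imwrite("pics/g5.png",cv2.resize(b[200:260,270:330],(600,600),interpolation=0))
E
python3 go.py .4655 .0255 .025 -92.85
```

```text
time: 6.0
position: [0.4648, 0.0263, 0.0249]
tool_rot: [2.167, -2.274, -0.002]
ft_force: [-0.2, 0.2, 0.3]
grip_width: 1.0
t 6.0 p [0.4648 0.0263 0.0249] yaw -92.76 F [-0.2  0.2  0.3] M [ 0.07  0.02 -0.04] grip 8.7
turn [0.001 0.    0.002] dp before turn(cm) [ 0.07 -0.07 -0.01] dp after turn [ 0.07 -0.07 -0.01] q [ 0.44  0.16 -0.58  2.08  0.11  0.93 -1.82]
t 6.05 p [0.4651 0.0263 0.0253] yaw -92.75 F [-0.4 -0.8 -0.8] M [-0.01  0.03  0.  ] grip 8.7
turn [0.001 0.    0.002] dp before turn(cm) [ 0.08 -0.04  0.03] dp after turn [ 0.08 -0.04  0.03] q [ 0.44  0.16 -0.58  2.08  0.11  0.93 -1.82]
```

View pics/g5.png

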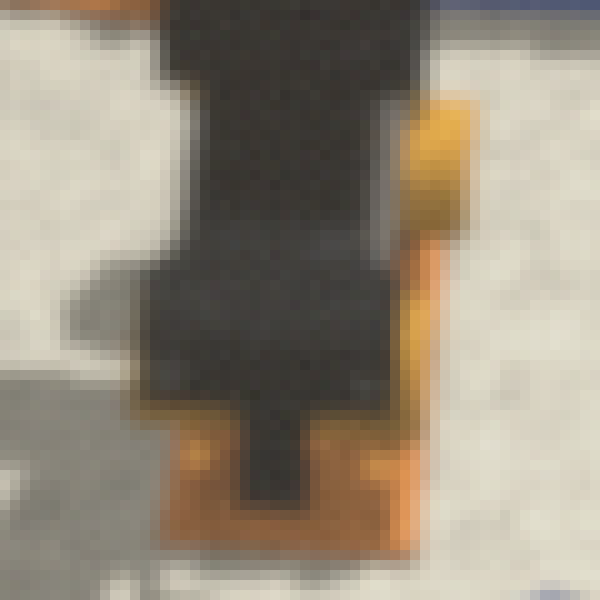

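```bash
python3 -m crank '{"dp":[[0,0,0],[0,0,0],[0,0,0],[0,0,0],[0,0,0],[0,0,0],[0,0,0],[0,0,0]],"delta_rot":[[0,0,0],[0,0,0],[0,0,0],[0,0,0],[0,0,0],[0,0,0],[0,0,0],[0,0,0]]}' 3.5 35;python3 go.py .4655 .0255 .025 -92.85
```

```text
time: 6.85
position: [0.4654, 0.0261, 0.0257]
tool_rot: [2.167, -2.274, 0.0]
ft_force: [-0.4, -0.3, 0.3]
grip_width: 0.519
t 6.85 p [0.4654 0.0261 0.0257] yaw -92.77 F [-0.4 -0.3  0.3] M [ 0.01  0.06 -0.07] grip 4.51
turn [-0.    -0.     0.001] dp before turn(cm) [ 0.06 -0.01  0.07] dp after turn [ 0.06 -0.01  0.07] q [ 0.44  0.16 -0.58  2.08  0.11  0.93 -1.82]
```

```bash
python3 -m crank '{"dp":[[0,0,-1],[0,0,-2],[0,0,-2],[0,0,-2],[0,0,-2],[0,0,-1.5],[0,0,0],[0,0,0]],"delta_rot":[[0,0,0],[0,0,0],[0,0,0],[0,0,-0.1],[0,0,-0.14],[0,0,-0.14],[0,0,-0.14],[0,0,-0.14]]}' ;python3 go.py .606 .12 .13 -2.7
python3 -m crank '{"dp":[[0,0,0],[0,0,0],[0,0,0],[0,0,0],[0,0,0],[0,0,0],[0,0,0],[0,0,0]],"delta_rot":[[0,0,-0.14],[0,0,-0.14],[0,0,-0.14],[0,0,-0.14],[0,0,-0.14],[0,0,-0.14],[0,0,-0.07],[0,0,0]]}' ;python3 go.py .606 .12 .13 -2.7
```

```text
time: 7.65
position: [0.465, 0.0264, 0.1311]
tool_rot: [2.791, -1.441, 0.0]
ft_force: [0.2, 0.5, -5.3]
grip_width: 0.518
t 7.65 p [0.465  0.0264 0.1311] yaw -54.6 F [ 0.2  0.5 -5.3] M [-0.03  0.06  0.01] grip 4.51
turn [ 0.    -0.    -0.906] dp before turn(cm) [  0.54 -16.91   0.11] dp after turn [ 13.64 -10.01   0.11] q [ 0.49  0.01 -0.6   1.98  0.01  1.15 -1.07]
time: 8.45
position: [0.4646, 0.0264, 0.1304]
tool_rot: [3.141, -0.076, -0.002]
ft_force: [-0.3, 0.4, -4.5]
grip_width: 0.518
t 8.45 p [0.4646 0.0264 0.1304] yaw -2.78 F [-0.3  0.4 -4.5] M [ 0.03 -0.09  0.01] grip 4.51
turn [ 0.     0.001 -0.001] dp before turn(cm) [ 13.67 -10.03   0.02] dp after turn [ 13.68 -10.01   0.04] q [ 0.5   0.01 -0.61  1.98  0.01  1.15 -0.16]
```

```bash
python3 -m crank '{"dp":[[3,-2,0],[3,-2,0],[3,-2,0],[3,-2,0],[2,-2,0],[0,0,2],[0,0,2],[0,0,2]],"delta_rot":[[0,0,0],[0,0,0],[0,0,0],[0,0,0],[0,0,0],[0,0,0],[0,0,0],[0,0,0]]}' ;python3 go.py .609 .125 .0702 -2.7; python3 - <<'E'
from h import *
b=ctrl.get_image("side");a=ctrl.get_image("top");cv2.imwrite("pics/side5.png",b);cv2.imwrite("pics/top5.png",a)
cv2.imwrite("pics/g6.png",np.hstack([cv2.resize(a[170:230,180:240],(400,400),interpolation=0),cv2.resize(b[220:300,215:295],(400,400),interpolation=0)]))
E
python3 go.py .609 .125 .0702 -2.7
```

```text
time: 9.25
position: [0.6097, 0.1193, 0.0693]
tool_rot: [3.14, -0.08, -0.003]
ft_force: [-1.1, -0.7, -4.8]
grip_width: 0.521
t 9.25 p [0.6097 0.1193 0.0693] yaw -2.92 F [-1.1 -0.7 -4.8] M [ 0.   -0.04  0.01] grip 4.53
turn [ 0.     0.002 -0.004] dp before turn(cm) [-0.1  -0.57 -0.09] dp after turn [-0.1  -0.57 -0.09] q [ 0.27  0.44 -0.63  1.67  0.28  1.12 -0.49]
t 9.35 p [0.6071 0.1183 0.0669] yaw -2.91 F [-1.3 -0.8 -4.8] M [-0.02 -0.01  0.01] grip 4.55
turn [ 0.002  0.008 -0.004] dp before turn(cm) [ 0.15 -0.68 -0.33] dp after turn [ 0.16 -0.68 -0.33] q [ 0.27  0.44 -0.63  1.67  0.28  1.12 -0.49]
```

View pics/g6.png

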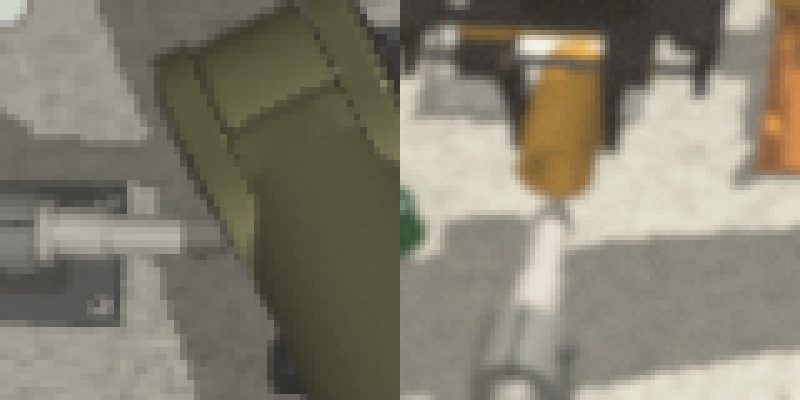

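```bash
python3 - <<'E'
from h import *
b=cv2.imread("pics/side5.png");hs=cv2.cvtColor(b,cv2.COLOR_BGR2HSV)
m=cv2.inRange(hs,(13,90,50),(26,255,255))
ys=[]
for y in range(224,262):
    xs=np.where(m[y,310-80:345-0][:]>0)[0]
    xs=np.where(m[y,310-75:340]>0)[0]+235
    xs=xs[xs<262+80]
    xs=[x for x in xs if x<340 and x>235]
    r=b[y,234:262].astype(int)
    sat=hs[y,234:262,1]
    print(y,sat)
E
```

```text
224 [63 79 63 62 60 45 55 57 54 52 39 35 48 49 34 38 32 36 43 43 28 43 29 43
 35 43 36 33]
225 [116 121 111 121 110 102  89  98  93  96  72  83  71  76  65  71  72  72
  60  59  55  36  38  26  31  22  30  27]
226 [146 140 142 129 113  90  82  77  81  78  78  78  82  89 102 105 111 102
 100  93  87  78  40  38  31  33  31  26]
227 [128 137 129  98  68  54  45  47  47  47  44  51  61  80  95 110 116 111
 103  94  87  76  53  32  36  27  22  30]
228 [ 89  95  93  49  33  29  19  15  15  14  19  38  60  85 102 122 131 126
 108  87  69  57  46  32  24  26  21  25]
229 [ 47  74  69  33  20  22  13  12  12  13  21  47  89 120 134 146 152 146
 125  93  72  55  40  21  29  26  16  33]
230 [ 44  77  76  35  27  20  21  22  22  24  44  78 120 148 160 162 165 165
 148 129  99  78  58  34  16  27  28  24]
231 [ 65  74  62  29  21  21  19  21  19  27  45  75 102 117 120 123 134 138
 140 138 122  93  50  21  26  24  23  29]
232 [51 65 60 38 19 17 22 21 26 34 48 70 68 64 61 65 72 81 90 96 90 75 31 21
 21 34 20 23]
233 [ 56  69  57  45  19  25  22  27  42  75 103 119 119 111  95  83  79  77
  71  79
[... 2581 characters left out ...]
 153 155 157 158 157 156 149
 114  66  36  29  29  25  24  23  24  28]
256 [ 25  25  28  30  40  66 100 134 145 154 156 158 160 156 158 153 156 136
  93  52  32  28  25  24  23  23  24  26]
257 [ 25  25  26  26  33  45  65  91 115 138 149 153 159 156 153 149 139 104
  66  36  30  27  24  27  25  26  26  27]
258 [ 24  24  24  24  26  31  40  52  73  96 119 137 136 138 125 114  94  64
  42  30  27  24  24  26  24  23  25  27]
259 [24 25 25 24 24 25 30 33 41 53 68 88 92 88 77 61 49 38 30 28 25 24 22 26
 25 25 25 24]
260 [24 24 24 22 25 24 24 27 31 32 36 41 45 45 38 30 32 29 29 24 24 24 24 25
 25 28 28 27]
261 [26 27 25 25 27 25 26 26 29 25 26 28 29 31 28 28 28 25 23 24 24 24 28 24
 24 23 26 26]
```

```bash
cat >> h.py <<'E'
def cyl(c,yaw,r=.023,L=.09,n="side"):
    t=np.linspace(0,2*np.pi,180);a=np.array([np.cos(yaw),np.sin(yaw),0]);b=np.array([-a[1],a[0],0]);out=[]
    for s in(-.5,.5): out.append(np.array(c)+a*s*L+r*np.outer(np.cos(t),b)+r*np.outer(np.sin(t),[0,0,1]))
    return proj(n,out[0]),proj(n,out[1])
E
python3 - <<'E'
from h import *
for x,z in((.6071,.0917),(.6031,.0917),(.6071,.0967)):
    f,nr=cyl((x,.1183,z),np.radians(87.1))
    print(x,z,"near face u",nr[:,0].min().round(1),nr[:,0].max().round(1),"v",nr[:,1].min().round(1),nr[:,1].max().round(1),"far u",f[:,0].min().round(1),f[:,0].max().round(1),"v",f[:,1].min().round(1))
# pin tip prediction and line
ax=np.array([np.cos(np.radians(87.3)),np.sin(np.radians(87.3)),0])
for x in(.609,.605): print([proj("side",np.array([x,.1985,.095])+ax*s).round(1).tolist() for s in(0,.03,.06)])
E
```

```text
0.6071 0.0917 near face u 239.1 255.0 v 248.3 260.2 far u 244.1 259.3 v 228.1
0.6031 0.0917 near face u 240.5 256.4 v 248.3 260.3 far u 245.4 260.7 v 228.1
0.6071 0.0967 near face u 239.0 255.0 v 247.0 259.0 far u 244.0 259.3 v 226.8
[[[245.9, 262.0]], [[244.2, 269.4]], [[242.5, 277.0]]]
[[[247.3, 262.0]], [[245.7, 269.4]], [[244.0, 277.1]]]
```

```bash
python3 - <<'E'
from h import *
b=ctrl.get_image("side");cv2.imwrite("pics/side6.png",b)
v=cv2.resize(b[220:285,222:282],None,fx=9,fy=9,interpolation=0)
f,nr=cyl((.6071,.1183,.0917),np.radians(87.1))
for P,c in((f,(255,0,0)),(nr,(0,255,0))): cv2.polylines(v,[((P-[222,220]+.5)*9).astype(np.int32)],True,c,1)
cv2.imwrite("pics/g7.png",v)
E
python3 go.py .609 .125 .0702 -2.7
```

```text
t 9.4 p [0.6084 0.1187 0.0689] yaw -2.89 F [-0.3  0.1 -4.4] M [ 0.01 -0.04 -0.  ] grip 4.48
turn [ 0.001  0.005 -0.003] dp before turn(cm) [ 0.03 -0.64 -0.13] dp after turn [ 0.03 -0.64 -0.13] q [ 0.27  0.44 -0.63  1.67  0.28  1.13 -0.49]
```

View pics/g7.png

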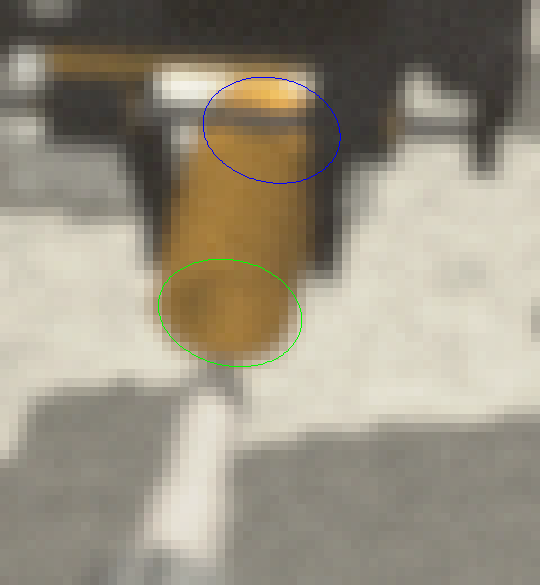

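```bash
python3 -m crank '{"dp":[[0.2,-0.6,0],[0,-0.8,0],[0,-0.8,0],[0,-0.8,0],[0,-0.6,0],[0,-0.5,0],[0,-0.4,0],[0,-0.3,0]],"delta_rot":[[0,0,0],[0,0,0],[0,0,0],[0,0,0],[0,0,0],[0,0,0],[0,0,0],[0,0,0]]}' ;python3 go.py .609 .172 .0702 -2.7; python3 - <<'E'
from h import *
b=ctrl.get_image("side");cv2.imwrite("pics/side7.png",b)
v=cv2.resize(b[220:285,222:282],None,fx=9,fy=9,interpolation=0)
cv2.imwrite("pics/g8.png",v)
E
python3 go.py .609 .125 .0702 -2.7
```

```text
time: 10.2
position: [0.6151, 0.1504, 0.0696]
tool_rot: [3.117, -0.089, -0.006]
ft_force: [-1.7, -28.8, 0.2]
grip_width: 0.522
t 10.2 p [0.6151 0.1504 0.0696] yaw -3.26 F [ -1.7 -28.8   0.2] M [-5.98  0.48  0.51] grip 4.54
turn [ 0.024  0.003 -0.01 ] dp before turn(cm) [-0.73 -2.12 -0.11] dp after turn [-0.71 -2.13 -0.06] q [ 0.19  0.47 -0.62  1.63  0.32  1.15 -0.57]
t 10.25 p [0.6151 0.1504 0.0695] yaw -3.27 F [ -3.1 -25.9   0.1] M [-5.46  0.62  0.5 ] grip 4.52
turn [ 0.024  0.003 -0.01 ] dp before turn(cm) [-0.47  2.58 -0.01] dp after turn [-0.49  2.57 -0.07] q [ 0.19  0.47 -0.62  1.63  0.32  1.15 -0.57]
```

View pics/g8.png

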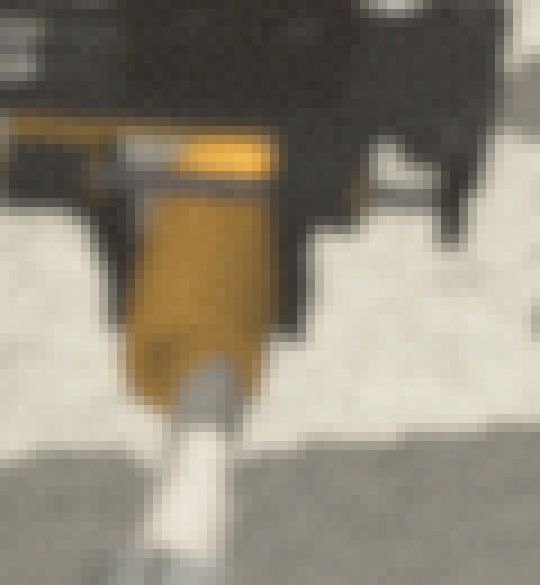

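```bash
python3 -m crank '{"dp":[[0,0.7,0],[0,0.8,0],[0,0.8,0],[0,0.5,0],[-0.2,0.2,0],[-0.2,0,0],[0,0,0],[0,0,0]],"delta_rot":[[0,0,0],[0,0,0],[0,0,0],[0,0,0],[0,0,0],[0,0,0],[0,0,0],[0,0,0]]}' ;python3 go.py .607 .14 .0702 -2.7; python3 - <<'E'
from h import *
b=ctrl.get_image("side");cv2.imwrite("pics/side8.png",b)
v=cv2.resize(b[220:285,222:282],None,fx=9,fy=9,interpolation=0)
s=ctrl.get_state();p=s["position"];print(p)
f,nr=cyl((p[0],p[1],p[2]+.0248),np.radians(87.1))
for P,c in((f,(255,0,0)),(nr,(0,255,0))): cv2.polylines(v,[((P-[222,220]+.5)*9).astype(np.int32)],True,c,1)
cv2.imwrite("pics/g9.png",v)
E
python3 go.py .607 .14 .0702 -2.7
```

```text
time: 11.05
position: [0.6089, 0.1382, 0.0707]
tool_rot: [-3.14, 0.075, -0.0]
ft_force: [0.3, 0.0, -4.2]
grip_width: 0.521
t 11.05 p [0.6089 0.1382 0.0707] yaw -2.75 F [ 0.3  0.  -4.2] M [-0.05 -0.08  0.04] grip 4.53
turn [-0.    -0.    -0.001] dp before turn(cm) [-0.19 -0.17  0.05] dp after turn [-0.19 -0.17  0.05] q [ 0.24  0.45 -0.63  1.66  0.29  1.13 -0.52]
[0.60895522 0.13800599 0.07069117]
t 11.1 p [0.609  0.138  0.0707] yaw -2.76 F [ 0.   0.4 -5.3] M [-0.02 -0.09 -0.02] grip 4.53
turn [-0.    -0.    -0.001] dp before turn(cm) [-0.2  -0.19  0.05] dp after turn [-0.2  -0.19  0.05] q [ 0.24  0.45 -0.63  1.66  0.29  1.13 -0.52]
```

View pics/g9.png

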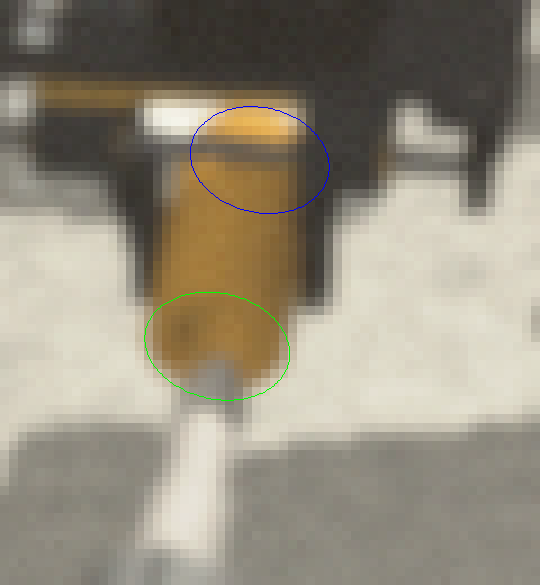

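```bash
python3 -m crank '{"dp":[[-0.2,0,0.15],[0,-0.5,0],[0,-0.5,0],[0,-0.5,0],[0,-0.5,0],[0,-0.4,0],[0,0,0],[0,0,0]],"delta_rot":[[0,0,0],[0,0,0],[0,0,0],[0,0,0],[0,0,0],[0,0,0],[0,0,0],[0,0,0]]}' ;python3 go.py .608 .162 .069 -2.7; python3 - <<'E'
from h import *
b=ctrl.get_image("side");cv2.imwrite("pics/side9.png",b)
v=cv2.resize(b[220:285,222:282],None,fx=9,fy=9,interpolation=0)
cv2.imwrite("pics/g10.png",v)
E
```

```text
time: 11.9
position: [0.6082, 0.1615, 0.0691]
tool_rot: [3.14, -0.077, -0.0]
ft_force: [-0.3, -0.9, -6.1]
grip_width: 0.516
t 11.9 p [0.6082 0.1615 0.0691] yaw -2.79 F [-0.3 -0.9 -6.1] M [-0.07 -0.06 -0.05] grip 4.49
turn [ 0.     0.    -0.002] dp before turn(cm) [-0.02 -0.05  0.01] dp after turn [-0.02 -0.05  0.01] q [ 0.2   0.46 -0.64  1.65  0.3   1.13 -0.56]
```

View pics/g10.png

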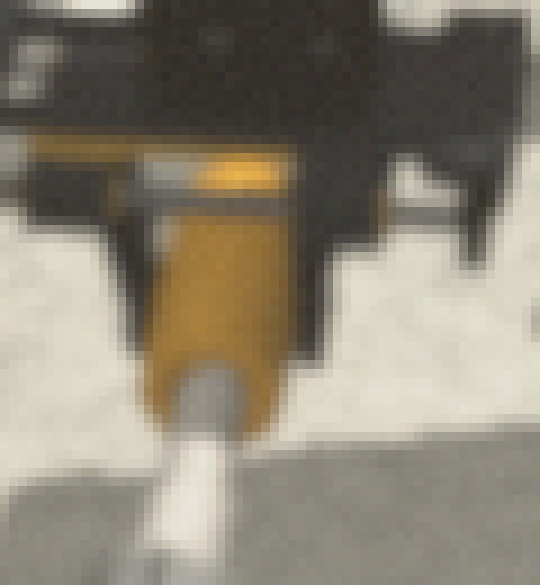

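```bash
python3 -m crank '{"dp":[[0,-0.4,0],[0,-0.4,0],[0,-0.4,0],[0,-0.4,0],[0,-0.4,0],[0,0,0],[0,0,0],[0,0,0]],"delta_rot":[[0,0,0],[0,0,0],[0,0,0],[0,0,0],[0,0,0],[0,0,0],[0,0,0],[0,0,0]]}' ;python3 go.py .609 .1815 .069 -2.7
python3 -m crank '{"dp":[[0,0,0.2],[0,0,0.2],[0,0,0.2],[0,0,0.1],[0,0,0],[0,0,0],[0,0,0],[0,0,0]],"delta_rot":[[0,0,0],[0,0,0],[0,0,0],[0,0,0],[0,0,0],[0,0,0],[0,0,0],[0,0,0]]}' ;python3 go.py .609 .1815 .069 -2.7
```

```text
time: 12.75
position: [0.6092, 0.181, 0.069]
tool_rot: [3.14, -0.077, -0.0]
ft_force: [0.9, 0.5, -4.9]
grip_width: 0.516
t 12.75 p [0.6092 0.181  0.069 ] yaw -2.83 F [ 0.9  0.5 -4.9] M [-0.04 -0.11  0.02] grip 4.49
turn [ 0.     0.    -0.002] dp before turn(cm) [-0.02 -0.05  0.  ] dp after turn [-0.02 -0.05  0.  ] q [ 0.17  0.47 -0.64  1.63  0.3   1.14 -0.6 ]
time: 13.55
position: [0.609, 0.1827, 0.0635]
tool_rot: [-3.14, 0.076, -0.001]
ft_force: [-3.4, 0.4, 5.1]
grip_width: 0.521
t 13.55 p [0.609  0.1827 0.0635] yaw -2.76 F [-3.4  0.4  5.1] M [0.28 0.88 0.12] grip 4.53
turn [-0.001 -0.    -0.001] dp before turn(cm) [ 0.    0.12 -0.55] dp after turn [ 0.    0.12 -0.55] q [ 0.17  0.48 -0.64  1.64  0.31  1.13 -0.6 ]
```

```bash
python3 -m crank '{"dp":[[0,0,-0.3],[0,0,-0.4],[0,0,-0.4],[0,0,-0.1],[0,0,-0.1],[0,0,-0.1],[0,0,0],[0,0,0]],"delta_rot":[[0,0,0],[0,0,0],[0,0,0],[0,0,0],[0,0,0],[0,0,0],[0,0,0],[0,0,0]]}' ;python3 go.py .609 .1815 .069 -2.7
python3 - <<'E'
from h import *
b=ctrl.get_image("side");cv2.imwrite("pics/side10.png",b)
v=cv2.resize(b[220:285,222:282],None,fx=9,fy=9,interpolation=0)
cv2.imwrite("pics/g11.png",v)
E
```

```text
time: 14.35
position: [0.6079, 0.1824, 0.0747]
tool_rot: [-3.14, 0.075, 0.004]
ft_force: [-1.5, 5.7, -15.3]
grip_width: 0.522
t 14.35 p [0.6079 0.1824 0.0747] yaw -2.75 F [ -1.5   5.7 -15.3] M [ 0.88 -0.06  0.04] grip 4.54
turn [-0.001  0.003 -0.001] dp before turn(cm) [0.12 0.08 0.57] dp after turn [0.12 0.08 0.57] q [ 0.17  0.47 -0.64  1.63  0.3   1.15 -0.59]
```

View pics/g11.png

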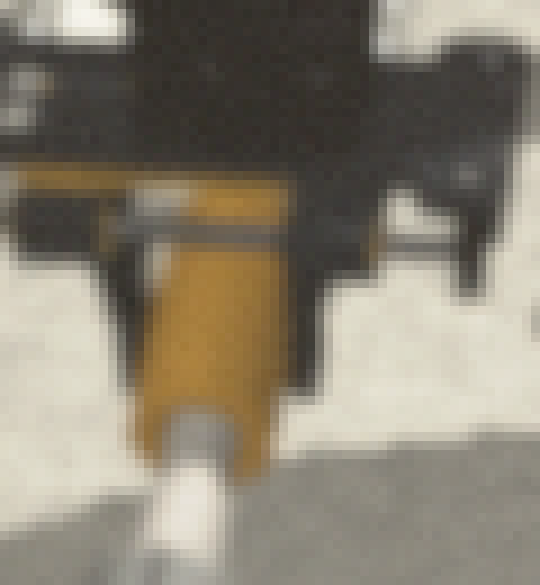

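```bash
python3 -m crank '{"dp":[[0,0,0.4],[0,0,0.29],[0.4,0,0],[0.3,0,0],[0,0,0],[0,0,0],[0,0,0],[0,0,0]],"delta_rot":[[0,0,0],[0,0,0],[0,0,0],[0,0,0],[0,0,0],[0,0,0],[0,0,0],[0,0,0]]}' ;python3 go.py .609 .1815 .069 -2.7
python3 -m crank '{"dp":[[-0.4,0,0],[-0.4,0,0],[-0.4,0,0],[-0.2,0,0],[0,0,0],[0,0,0],[0,0,0],[0,0,0]],"delta_rot":[[0,0,0],[0,0,0],[0,0,0],[0,0,0],[0,0,0],[0,0,0],[0,0,0],[0,0,0]]}' ;python3 go.py .609 .1815 .069 -2.7
```

```text
time: 15.2
position: [0.6097, 0.1812, 0.0689]
tool_rot: [3.137, -0.072, -0.02]
ft_force: [-18.6, -1.3, 3.1]
grip_width: 0.519
t 15.2 p [0.6097 0.1812 0.0689] yaw -2.65 F [-18.6  -1.3   3.1] M [-0.06  3.82  0.57] grip 4.51
turn [0.004 0.012 0.001] dp before turn(cm) [-0.07 -0.03 -0.01] dp after turn [-0.07 -0.03 -0.01] q [ 0.16  0.48 -0.64  1.62  0.31  1.15 -0.59]
time: 16.0
position: [0.6056, 0.1808, 0.0705]
tool_rot: [-3.14, 0.081, -0.01]
ft_force: [5.8, -0.1, -5.5]
grip_width: 0.519
t 16.0 p [0.6056 0.1808 0.0705] yaw -2.94 F [ 5.8 -0.1 -5.5] M [-0.03 -1.2  -0.19] grip 4.51
turn [-0.001 -0.006 -0.004] dp before turn(cm) [ 0.33 -0.08  0.15] dp after turn [ 0.33 -0.08  0.15] q [ 0.17  0.46 -0.64  1.65  0.3   1.13 -0.6 ]
```

```bash
python3 -m crank '{"dp":[[0.3,0,0.1],[0.28,0,0],[0,-0.3,0],[0,-0.4,0],[0,-0.4,0],[0,-0.4,0],[0,-0.4,0],[0,0,0]],"delta_rot":[[0,0,0],[0,0,0],[0,0,0],[0,0,0],[0,0,0],[0,0,0],[0,0,0],[0,0,0]]}' ;python3 go.py .609 .2 .069 -2.7
```

```text
time: 16.8
position: [0.6089, 0.2013, 0.0687]
tool_rot: [-3.14, 0.076, -0.001]
ft_force: [-2.0, -2.8, 1.9]
grip_width: 0.522
t 16.8 p [0.6089 0.2013 0.0687] yaw -2.76 F [-2.  -2.8  1.9] M [-0.49  0.4   0.06] grip 4.54
turn [-0.    -0.    -0.001] dp before turn(cm) [ 0.01  0.13 -0.03] dp after turn [ 0.01  0.13 -0.03] q [ 0.14  0.49 -0.64  1.62  0.31  1.14 -0.63]
```

```bash
python3 -m crank '{"dp":[[0,0,-0.15],[0,-0.3,0],[0,-0.3,0],[0,-0.3,0],[0,-0.3,0],[0,-0.3,0],[0,-0.3,0],[0,0,0]],"delta_rot":[[0,0,0],[0,0,0],[0,0,0],[0,0,0],[0,0,0],[0,0,0],[0,0,0],[0,0,0]]}' ;python3 go.py .609 .2 .069 -2.7
```

```text
time: 17.6
position: [0.609, 0.2115, 0.0689]
tool_rot: [3.13, -0.082, -0.007]
ft_force: [-4.7, -12.2, 0.0]
grip_width: 0.521
t 17.6 p [0.609  0.2115 0.0689] yaw -3.0 F [ -4.7 -12.2   0. ] M [-2.54  0.99  0.09] grip 4.54
turn [ 0.011  0.004 -0.005] dp before turn(cm) [0.06 1.15 0.  ] dp after turn [ 0.06  1.15 -0.01] q [ 0.11  0.5  -0.64  1.6   0.32  1.16 -0.66]
```

```bash
python3 -m crank '{"dp":[[-0.05,0.5,-0.1],[0,0,0],[0,0,0],[0,0,0],[0,0,0],[0,0,0],[0,0,0],[0,0,0]],"delta_rot":[[0,0,0],[0,0,0],[0,0,0],[0,0,0],[0,0,0],[0,0,0],[0,0,0],[0,0,0]]}' 6.5;python3 go.py .609 .2 .069 -2.7
python3 - <<'E'
from h import *
b=ctrl.get_image("side");a=ctrl.get_image("top");cv2.imwrite("pics/side11.png",b)
v=cv2.resize(b[220:285,222:282],None,fx=9,fy=9,interpolation=0)
cv2.imwrite("pics/g12.png",v);cv2.imwrite("pics/top11.png",cv2.resize(a[150:250,150:290],None,fx=5,fy=5,interpolation=0))
E
```

```text
time: 18.4
position: [0.609, 0.2136, 0.0707]
tool_rot: [3.141, -0.077, -0.0]
ft_force: [0.7, -0.7, 0.3]
grip_width: 0.747
t 18.4 p [0.609  0.2136 0.0707] yaw -2.8 F [ 0.7 -0.7  0.3] M [ 0.03 -0.14  0.03] grip 6.5
turn [ 0.     0.    -0.002] dp before turn(cm) [0.06 1.36 0.17] dp after turn [0.06 1.36 0.17] q [ 0.12  0.49 -0.64  1.61  0.32  1.15 -0.65]
```

View pics/g12.png

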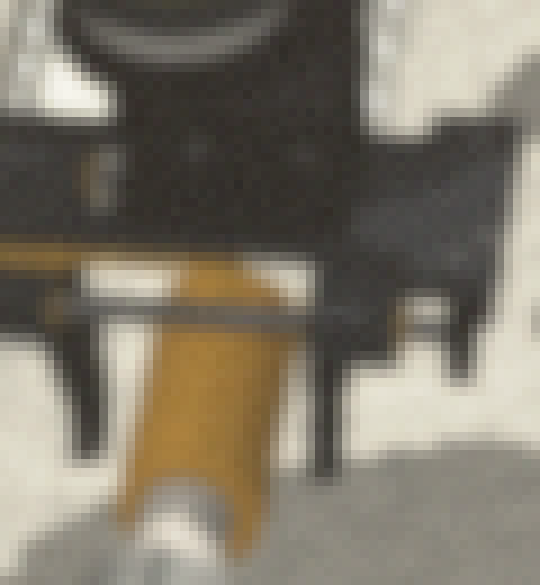

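View pics/top11.png

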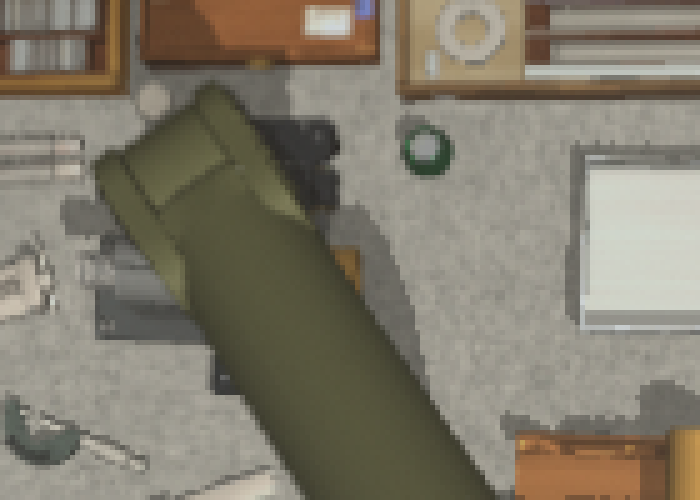

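```bash
python3 - <<'E'
from h import *
for y,z in((.213,.093),(.213,.0895),(.209,.093)):
    f,nr=cyl((.6095,y,z),np.radians(87.2)); d=lambda p:((p-[222,220]+.5)*9).round(0)
    print(y,z,"near",d(nr).min(0),d(nr).max(0),"far",d(f).min(0),d(f).max(0))
E
python3 -m crank '{"dp":[[0,0,0],[0,0,0],[0,0,0],[0,0,0],[0,0,0],[0,0,0],[0,0,0],[0,0,0]],"delta_rot":[[0,0,0],[0,0,0],[0,0,0],[0,0,0],[0,0,0],[0,0,0],[0,0,0],[0,0,0]]}' 3.5 35;python3 go.py .609 .2 .069 -2.7
```

```text
0.213 0.093 near [115. 466.] [266. 575.] far [163. 267.] [307. 374.]
0.213 0.0895 near [116. 475.] [266. 583.] far [164. 275.] [307. 382.]
0.209 0.093 near [117. 457.] [267. 566.] far [165. 258.] [308. 366.]
time: 19.3
position: [0.609, 0.2134, 0.0707]
tool_rot: [3.14, -0.077, -0.0]
ft_force: [0.1, -0.0, 0.4]
grip_width: 0.519
t 19.3 p [0.609  0.2134 0.0707] yaw -2.8 F [ 0.1 -0.   0.4] M [-0.04 -0.04 -0.01] grip 4.51
turn [ 0.     0.    -0.002] dp before turn(cm) [0.07 1.34 0.17] dp after turn [0.07 1.34 0.17] q [ 0.12  0.49 -0.64  1.61  0.32  1.15 -0.65]
```

```bash
python3 -m crank '{"dp":[[0,0,-0.2],[0,0.5,0],[0,0.8,0],[0,1,0],[0,1,0],[0,1,0],[0,1,0],[0,1,0]],"delta_rot":[[0,0,0],[0,0,0],[0,0,0],[0,0,0],[0,0,0],[0,0,0],[0,0,0],[0,0,0]]}' ;python3 go.py .609 .12 .073 -2.7
python3 - <<'E'
from h import *
a=cv2.imread("pics/top2.png");s=cv2.imread("pics/side4.png")
for n,im,(x0,y0,w,h) in(("top",a,(318,205,60,45)),("side",s,(262,155,50,60))):
    c=im[y0:y0+h,x0:x0+w];hs=cv2.cvtColor(c,cv2.COLOR_BGR2HSV)
    m=cv2.inRange(hs,(5,90,30),(22,255,255))
    k,l,st,ce=cv2.connectedComponentsWithStats(m);i=1+st[1:,4].argmax()
    q=np.argwhere(l==i)[:,::-1].astype(np.float32)
    r=cv2.minAreaRect(q);print(n,st[i],ce[i]+[x0,y0],r)
    v=cv2.resize(c,None,fx=9,fy=9,interpolation=0)
    cn,_=cv2.findContours(cv2.resize((l==i).astype(np.uint8),None,fx=9,fy=9,interpolation=0),0,1);cv2.drawContours(v,cn,-1,(255,255,0),1)
    cv2.imwrite(f"pics/r_{n}.png",v)
E
```

```text
time: 20.1
position: [0.6059, 0.1493, 0.0728]
tool_rot: [3.14, -0.078, 0.0]
ft_force: [0.2, 0.2, -5.4]
grip_width: 0.518
t 20.1 p [0.6059 0.1493 0.0728] yaw -2.83 F [ 0.2  0.2 -5.4] M [-0.04 -0.1   0.01] grip 4.51
turn [ 0.    -0.    -0.002] dp before turn(cm) [ 0.45  2.92 -0.02] dp after turn [ 0.44  2.92 -0.02] q [ 0.22  0.45 -0.64  1.66  0.29  1.13 -0.54]
top [  6  10  48  26 938] [347.23880597 227.81663113] ((29.50507164001465, 22.796146392822266), (45.35300064086914, 20.987586975097656), 7.765166282653809)
side [  6  12  21  35 459] [279.50326797 187.09803922] ((17.58108139038086, 29.013513565063477), (18.248287200927734, 34.03059005737305), 9.462321281433105)
```

View pics/r_top.png

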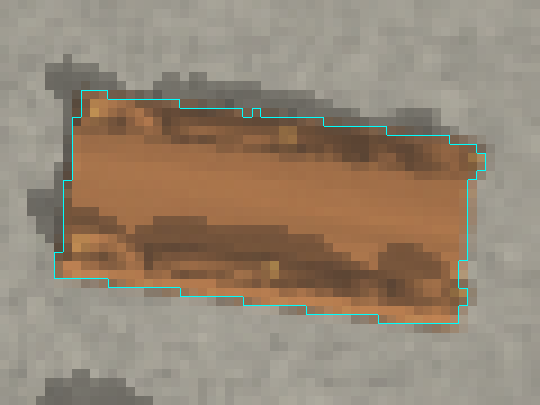

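View pics/r_side.png

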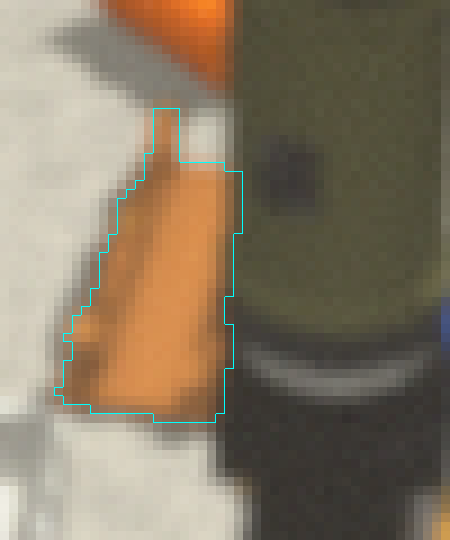

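```bash
python3 - <<'E'
from h import *
c=np.array([347.5,227.8])
for z in(.0,.01,.018): print(z,plane("top",c,z))
g=lambda u,v:np.array([u/9-.5+318,v/9-.5+205])
def an(p,q,z):
    d=plane("top",p,z)-plane("top",q,z);return np.degrees(np.arctan2(-d[0],d[1]))
# bottom edge step midpoints
print("bottom",an(g(82,282.5),g(342,314+4.5-4.5),.008), "left",[ (plane("top",g(82,92),.012)-plane("top",g(55,278),.006))[:2]], [ (plane("top",g(485,150),.012)-plane("top",g(460,323),.006))[:2]])
print("spots",plane("top",g(288,133),.036),plane("top",g(274,270),.036),"ends",plane("top",g(96,105),.036),plane("top",g(477,160),.036))
# same for incoming rack from top2: compare with bushings
E
```

```text
0.0 [ 0.52886538 -0.2973353   0.        ]
0.01 [ 0.52790167 -0.29582652  0.01      ]
0.018 [ 0.5271307  -0.29461949  0.018     ]
bottom -7.829012197194858 left [array([ 0.07708326, -0.01270548])] [array([ 0.07177754, -0.01202519])]
spots [ 0.55695774 -0.300362    0.036     ] [ 0.50056365 -0.29277027  0.036     ] ends [ 0.56970794 -0.22146046  0.036     ] [ 0.54460963 -0.37833133  0.036     ]
```

```bash
python3 go.py .535 -.2466 .13 -97.7
python3 -m crank '{"dp":[[0,1,0],[0,2,0],[0,4,-1.5],[-0.5,4.5,-2.5],[-1,4.5,-2],[-1,4.5,0],[-1,4.5,0],[-1,4.5,0]],"delta_rot":[[0,0,0],[0,0,0],[0,0,0],[0,0,0],[0,0,0],[0,0,0],[0,0,0],[0,0,0]]}' ;python3 go.py .535 -.2466 .13 -97.7
```

```text
t 20.1 p [0.6059 0.1493 0.0728] yaw -2.83 F [ 0.2  0.2 -5.4] M [-0.04 -0.1   0.01] grip 4.51
turn [ 0.    -0.     1.656] dp before turn(cm) [-5.13 39.9  -5.72] dp after turn [40.19  1.73 -5.72] q [ 0.22  0.45 -0.64  1.66  0.29  1.13 -0.54]
time: 20.9
position: [0.5461, -0.1422, 0.1324]
tool_rot: [3.14, -0.077, 0.002]
ft_force: [1.9, -1.0, -4.6]
grip_width: 0.517
t 20.9 p [ 0.5461 -0.1422  0.1324] yaw -2.79 F [ 1.9 -1.  -4.6] M [-0.06 -0.2  -0.02] grip 4.5
turn [-0.000e+00 -1.000e-03  1.656e+00] dp before turn(cm) [-0.6  10.48  0.24] dp after turn [10.49 -0.3   0.24] q [ 0.69  0.24 -0.55  1.76  0.13  1.18  0.05]
```

```bash
python3 -m crank '{"dp":[[0,2.5,0],[0,0,0],[0,0,0],[0,0,0],[0,0,0],[0,0,0],[0,0,0],[0,0,0]],"delta_rot":[[0,0,0.14],[0,0,0.14],[0,0,0.14],[0,0,0.14],[0,0,0.14],[0,0,0.14],[0,0,0.14],[0,0,0.14]]}' ;python3 go.py .535 -.2466 .13 -97.7
python3 -m crank '{"dp":[[0,0,0],[0,0,0],[0,0,0],[0,0,0],[2,0,0],[2,0,0],[2,0,0],[0,0,0]],"delta_rot":[[0,0,0.14],[0,0,0.14],[0,0,0.14],[0,0,0.116],[0,0,0],[0,0,0],[0,0,0],[0,0,0]]}' ;python3 go.py .535 -.2466 .13 -97.7
```

```text
time: 21.7
position: [0.5454, -0.1652, 0.1319]
tool_rot: [-2.615, 1.74, -0.0]
ft_force: [1.6, -1.1, -4.9]
grip_width: 0.519
t 21.7 p [ 0.5454 -0.1652  0.1319] yaw -67.28 F [ 1.6 -1.1 -4.9] M [ 0.04 -0.05 -0.04] grip 4.51
turn [-0.    -0.     0.531] dp before turn(cm) [7.1  4.11 0.19] dp after turn [ 8.21 -0.06  0.19] q [ 0.6   0.23 -0.41  1.75  0.1   1.18 -1.  ]
time: 22.5
position: [0.5362, -0.2291, 0.1317]
tool_rot: [2.06, -2.369, 0.002]
ft_force: [0.3, -1.3, -4.4]
grip_width: 0.519
t 22.5 p [ 0.5362 -0.2291  0.1317] yaw -97.97 F [ 0.3 -1.3 -4.4] M [ 0.02  0.06 -0.02] grip 4.51
turn [ 0.    -0.003 -0.005] dp before turn(cm) [ 1.74 -0.12  0.18] dp after turn [ 1.75 -0.11  0.17] q [ 0.62  0.25 -0.31  1.72  0.08  1.19 -1.42]
```

```bash
python3 -m crank '{"dp":[[1,0,0],[0.7,0,0],[0,0,1.5],[0,0,2],[0,0,2],[0,0,1.5],[0,0,0.8],[0,0,0]],"delta_rot":[[0,0,0],[0,0,-0.005],[0,0,0],[0,0,0],[0,0,0],[0,0,0],[0,0,0],[0,0,0]]}' ;python3 go.py .535 -.2466 .028 -97.7
python3 - <<'E'
from h import *
b=ctrl.get_image("side");a=ctrl.get_image("top")
v=np.hstack([cv2.resize(b[145:215,250:320],(400,400),interpolation=0),cv2.resize(a[200:260,310:370],(400,400),interpolation=0)])
cv2.imwrite("pics/g13.png",v)
E
python3 go.py .535 -.2466 .028 -97.7
```

```text
time: 23.3
position: [0.5344, -0.2407, 0.0522]
tool_rot: [2.073, -2.359, -0.004]
ft_force: [-0.0, -0.2, -4.4]
grip_width: 0.517
t 23.3 p [ 0.5344 -0.2407  0.0522] yaw -97.37 F [-0.  -0.2 -4.4] M [0.11 0.02 0.  ] grip 4.5
turn [0.003 0.001 0.006] dp before turn(cm) [ 0.58 -0.14  2.42] dp after turn [ 0.57 -0.14  2.42] q [ 0.63  0.34 -0.29  1.78  0.11  1.04 -1.41]
t 23.4 p [ 0.5359 -0.2415  0.0543] yaw -97.39 F [ 0.5 -0.3 -4.3] M [ 0.03 -0.    0.01] grip 4.5
turn [-0.001 -0.     0.005] dp before turn(cm) [0.51 0.03 2.63] dp after turn [0.52 0.02 2.63] q [ 0.63  0.33 -0.29  1.78  0.11  1.04 -1.41]
```

View pics/g13.png

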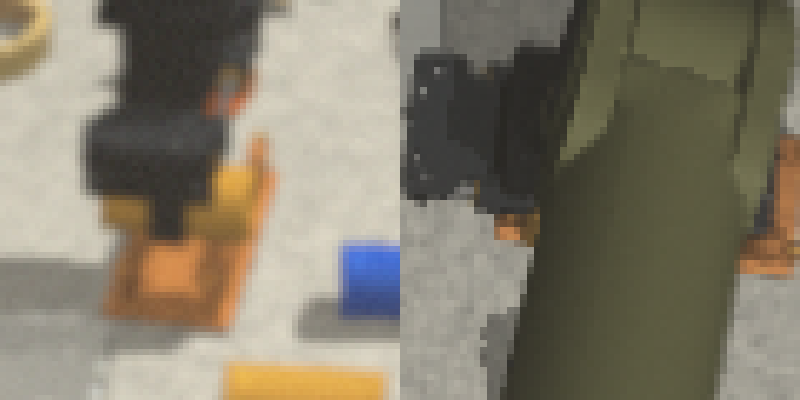

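```bash
python3 -m crank '{"dp":[[0.5,0,0],[0,0,0.4],[0,0,0.5],[0,0,0.5],[0,0,0.4],[0,0,0.3],[0,0,0.2],[0,0,0]],"delta_rot":[[0,0,0.005],[0,0,0],[0,0,0],[0,0,0],[0,0,0],[0,0,0],[0,0,0],[0,0,0]]}' ;python3 go.py .535 -.2466 .028 -97.7
```

```text
time: 24.2
position: [0.5346, -0.2463, 0.0305]
tool_rot: [2.068, -2.365, -0.001]
ft_force: [-0.6, -0.4, -5.7]
grip_width: 0.522
t 24.2 p [ 0.5346 -0.2463  0.0305] yaw -97.68 F [-0.6 -0.4 -5.7] M [-0.01 -0.01 -0.03] grip 4.54
turn [0. 0. 0.] dp before turn(cm) [ 0.03 -0.05  0.25] dp after turn [ 0.03 -0.05  0.25] q [ 0.63  0.36 -0.29  1.79  0.12  1.   -1.41]
```

```bash
python3 -m crank '{"dp":[[0,0,0.1],[0,0,0.1],[0,0,0.1],[0,0,0.1],[0,0,0.1],[0,0,0],[0,0,0],[0,0,0]],"delta_rot":[[0,0,0],[0,0,0],[0,0,0],[0,0,0],[0,0,0],[0,0,0],[0,0,0],[0,0,0]]}' ;python3 go.py .535 -.2466 .028 -97.7
```

```text
time: 25.0
position: [0.5355, -0.2464, 0.0284]
tool_rot: [-2.066, 2.366, -0.002]
ft_force: [-3.5, 3.3, 10.1]
grip_width: 0.516
t 25.0 p [ 0.5355 -0.2464  0.0284] yaw -97.72 F [-3.5  3.3 10.1] M [ 0.65  1.16 -0.25] grip 4.49
turn [-0.001 -0.    -0.   ] dp before turn(cm) [0.03 0.05 0.04] dp after turn [0.03 0.05 0.04] q [ 0.63  0.37 -0.29  1.8   0.12  0.99 -1.41]
```

```bash
python3 -m crank '{"dp":[[0,0,-0.2],[0,0,0],[0,0,0],[0,0,0],[0,0,-1],[0,0,-3],[0,0,-3],[0,0,-3]],"delta_rot":[[0,0,0],[0,0,0],[0,0,0],[0,0,0],[0,0,0],[0,0,0],[0,0,0],[0,0,0]]}' 8.7;python3 go.py .4548 -.073 .12 -92.85
python3 - <<'E'
from h import *
b=ctrl.get_image("side");cv2.imwrite("pics/side14.png",b)
v=cv2.resize(b[145:245,250:350],(600,600),interpolation=0)
for c,y in(((.535,-.2466,.0505),-7.7),((.4543,-.0735,.0505),-2.85)):
    for P in cyl(c,np.radians(y)): cv2.polylines(v,[((P-[250,145]+.5)*6).astype(np.int32)],True,(0,255,0),1)
cv2.imwrite("pics/g14.png",v)
E
```

```text
time: 25.8
position: [0.5347, -0.2464, 0.1295]
tool_rot: [-2.068, 2.365, -0.0]
ft_force: [0.4, 0.4, 0.1]
grip_width: 0.989
t 25.8 p [ 0.5347 -0.2464  0.1295] yaw -97.68 F [0.4 0.4 0.1] M [0.07 0.01 0.03] grip 8.61
turn [-0.    -0.    -0.084] dp before turn(cm) [-16.11  10.24   0.94] dp after turn [-16.92   8.85   0.95] q [ 0.64  0.26 -0.3   1.71  0.08  1.18 -1.38]
```

View pics/g14.png

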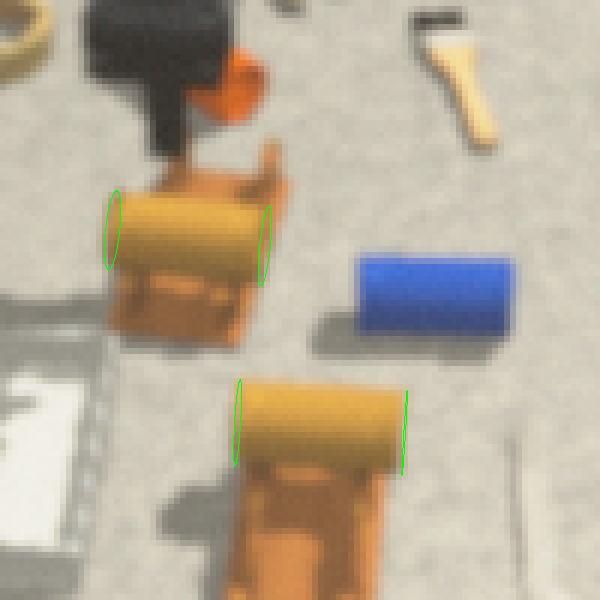

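```bash
python3 -m crank '{"dp":[[-2.5,1.4,0],[-2.5,1.4,0],[-2.5,1.4,0],[-2.5,1.4,0],[-2.5,1.4,0],[-2.5,1.4,0],[-1.7,0.6,0],[0,0,0]],"delta_rot":[[0,0,-0.042],[0,0,-0.042],[0,0,0],[0,0,0],[0,0,0],[0,0,0],[0,0,0],[0,0,0]]}' 8.7 35;python3 go.py .4543 -.0735 .026 -92.85
```

```text
time: 26.65
position: [0.4565, -0.0714, 0.1284]
tool_rot: [-2.169, 2.272, -0.002]
ft_force: [0.6, 0.2, 0.4]
grip_width: 0.997
t 26.65 p [ 0.4565 -0.0714  0.1284] yaw -92.65 F [0.6 0.2 0.4] M [0.01 0.01 0.02] grip 8.67
turn [-0.001 -0.     0.003] dp before turn(cm) [ 0.22  0.22 10.24] dp after turn [ 0.22  0.21 10.24] q [ 0.53 -0.   -0.43  2.    0.    1.15 -1.52]
```

```bash
python3 -m crank '{"dp":[[0.1,0.2,0],[0,0,1],[0,0,2],[0,0,2],[0,0,1.5],[0,0,0],[0,0,0],[0,0,0]],"delta_rot":[[0,0,0],[0,0,0],[0,0,0],[0,0,0],[0,0,0],[0,0,0],[0,0,0],[0,0,0]]}';python3 go.py .4543 -.0735 .026 -92.85
```

```text
time: 27.45
position: [0.4552, -0.0751, 0.0634]
tool_rot: [-2.164, 2.277, -0.002]
ft_force: [-0.9, -0.8, 0.1]
grip_width: 0.999
t 27.45 p [ 0.4552 -0.0751  0.0634] yaw -92.92 F [-0.9 -0.8  0.1] M [ 0.04  0.04 -0.01] grip 8.69
turn [-0.001 -0.    -0.001] dp before turn(cm) [-0.15  0.1   3.74] dp after turn [-0.15  0.1   3.74] q [ 0.53  0.08 -0.43  2.07  0.04  1.01 -1.55]
```

```bash
python3 -m crank '{"dp":[[-0.1,0.1,0.5],[0,0,0.8],[0,0,0.8],[0,0,0.8],[0,0,0.5],[0,0,0.3],[0,0,0],[0,0,0]],"delta_rot":[[0,0,0],[0,0,0],[0,0,0],[0,0,0],[0,0,0],[0,0,0],[0,0,0],[0,0,0]]}';python3 go.py .4543 -.0735 .026 -92.85
python3 -m crank '{"dp":[[0,0,0],[0,0,0],[0,0,0],[0,0,0],[0,0,0],[0,0,0],[0,0,0],[0,0,0]],"delta_rot":[[0,0,0],[0,0,0],[0,0,0],[0,0,0],[0,0,0],[0,0,0],[0,0,0],[0,0,0]]}' 3.5 45;python3 go.py .4543 -.0735 .026 -92.85
```

```text
time: 28.25
position: [0.4536, -0.0735, 0.0259]
tool_rot: [-2.165, 2.276, -0.0]
ft_force: [-0.3, 0.5, -0.1]
grip_width: 0.998
t 28.25 p [ 0.4536 -0.0735  0.0259] yaw -92.87 F [-0.3  0.5 -0.1] M [ 0.05 -0.02 -0.  ] grip 8.68
turn [-0. -0. -0.] dp before turn(cm) [-0.   -0.07 -0.01] dp after turn [-0.   -0.07 -0.01] q [ 0.52  0.13 -0.43  2.1   0.07  0.92 -1.58]
time: 29.05
position: [0.4535, -0.0734, 0.0258]
tool_rot: [-2.165, 2.276, 0.0]
ft_force: [0.1, 0.6, 1.0]
grip_width: 0.517
t 29.05 p [ 0.4535 -0.0734  0.0258] yaw -92.88 F [0.1 0.6 1. ] M [ 0.11 -0.   -0.03] grip 4.5
turn [-0.  0. -0.] dp before turn(cm) [ 0.01 -0.08 -0.02] dp after turn [ 0.01 -0.08 -0.02] q [ 0.52  0.13 -0.43  2.1   0.07  0.92 -1.58]
```

```bash
python3 -m crank '{"dp":[[0,0,-1],[0,0,-2],[0,0,-2.5],[0,0,-2.5],[0,0,-1],[0,0,0],[0,0,0],[0,0,0]],"delta_rot":[[0,0,0],[0,0,0],[0,0,-0.05],[0,0,-0.14],[0,0,-0.14],[0,0,-0.14],[0,0,-0.14],[0,0,-0.14]]}' ;python3 go.py .605 .13 .115 -2.7
python3 -m crank '{"dp":[[0,0,0],[0,0,0],[0,0,0],[0,0,0],[0,0,0],[0,0,0],[0,0,0],[0,0,0]],"delta_rot":[[0,0,-0.14],[0,0,-0.14],[0,0,-0.14],[0,0,-0.14],[0,0,-0.14],[0,0,-0.12],[0,0,0],[0,0,0]]}' ;python3 go.py .605 .13 .115 -2.7
```

```text
time: 29.85
position: [0.4523, -0.0734, 0.1153]
tool_rot: [2.852, -1.317, -0.003]
ft_force: [0.3, 0.5, -5.8]
grip_width: 0.522
t 29.85 p [ 0.4523 -0.0734  0.1153] yaw -49.57 F [ 0.3  0.5 -5.8] M [ 0.   -0.02  0.03] grip 4.54
turn [ 0.001  0.002 -0.818] dp before turn(cm) [ -5.58 -24.81   0.  ] dp after turn [ 14.3  -21.03   0.03] q [ 0.55  0.01 -0.44  2.02  0.    1.12 -0.76]
time: 30.65
position: [0.4528, -0.0734, 0.1154]
tool_rot: [-3.14, 0.085, 0.002]
ft_force: [-0.2, -0.3, -6.2]
grip_width: 0.517
t 30.65 p [ 0.4528 -0.0734  0.1154] yaw -3.09 F [-0.2 -0.3 -6.2] M [-0.05 -0.07  0.  ] grip 4.5
turn [-0.     0.001 -0.007] dp before turn(cm) [ 1.411e+01 -2.113e+01  2.000e-02] dp after turn [ 14.25 -21.03   0.04] q [ 0.55  0.01 -0.45  2.02  0.    1.12  0.05]
```

```bash
python3 -m crank '{"dp":[[2.4,-3.5,0],[2.4,-3.5,0],[2.4,-3.5,0],[2.4,-3.5,0],[2.4,-3.5,0],[2.2,-2.9,0],[0,0,1],[0,0,1.5]],"delta_rot":[[0,0,-0.007],[0,0,0],[0,0,0],[0,0,0],[0,0,0],[0,0,0],[0,0,0],[0,0,0]]}' ;python3 go.py .605 .13 .0703 -2.7
python3 -m crank '{"dp":[[0,0,1.3],[0,0,0.6],[0,0,0],[0,0,0],[0,0,0],[0,0,0],[0,0,0],[0,0,0]],"delta_rot":[[0,0,0],[0,0,0],[0,0,0],[0,0,0],[0,0,0],[0,0,0],[0,0,0],[0,0,0]]}' ;python3 go.py .605 .13 .0703 -2.7
```

```text
time: 31.45
position: [0.605, 0.1251, 0.0904]
tool_rot: [-3.14, 0.069, -0.001]
ft_force: [-0.2, -1.0, -7.0]
grip_width: 0.516
t 31.45 p [0.605  0.1251 0.0904] yaw -2.53 F [-0.2 -1.  -7. ] M [-0.09 -0.06 -0.01] grip 4.49
turn [-0.001 -0.     0.003] dp before turn(cm) [-0.03 -0.49  2.01] dp after turn [-0.03 -0.49  2.01] q [ 0.22  0.4  -0.57  1.66  0.23  1.15 -0.46]
time: 32.25
position: [0.6047, 0.1239, 0.0721]
tool_rot: [3.141, -0.069, 0.001]
ft_force: [0.8, -1.0, -6.6]
grip_width: 0.515
t 32.25 p [0.6047 0.1239 0.0721] yaw -2.52 F [ 0.8 -1.  -6.6] M [-0.   -0.1  -0.02] grip 4.48
turn [ 0.    -0.001  0.003] dp before turn(cm) [ 0.   -0.61  0.18] dp after turn [-0.   -0.61  0.18] q [ 0.21  0.41 -0.57  1.68  0.24  1.11 -0.47]
```

```bash
python3 -m crank '{"dp":[[0,-0.6,0.18],[0,-0.8,0],[0,-0.8,0],[0,-0.8,0],[0,-0.8,0],[0,-0.8,0],[0,-0.4,0],[0,0,0]],"delta_rot":[[0,0,0.004],[0,0,0],[0,0,0],[0,0,0],[0,0,0],[0,0,0],[0,0,0],[0,0,0]]}' ;python3 go.py .607 .173 .0703 -2.75
```

```text
time: 33.05
position: [0.6067, 0.1751, 0.07]
tool_rot: [-3.14, 0.073, 0.0]
ft_force: [0.0, -0.2, -6.2]
grip_width: 0.514
t 33.05 p [0.6067 0.1751 0.07  ] yaw -2.67 F [ 0.  -0.2 -6.2] M [-0.08 -0.05 -0.02] grip 4.47
turn [-0.     0.     0.001] dp before turn(cm) [ 0.04  0.21 -0.03] dp after turn [ 0.04  0.21 -0.03] q [ 0.13  0.45 -0.57  1.65  0.26  1.13 -0.56]
```

```bash
python3 -m crank '{"dp":[[0.04,-0.4,0],[0,-0.5,0],[0,-0.5,0],[0,-0.5,0],[0,-0.5,0],[0,-0.4,0],[0,-0.2,0],[0,0,0]],"delta_rot":[[0,0,0.001],[0,0,0],[0,0,0],[0,0,0],[0,0,0],[0,0,0],[0,0,0],[0,0,0]]}' ;python3 go.py .6087 .207 .0703 -2.75
```

```text
time: 33.85
position: [0.6087, 0.2043, 0.07]
tool_rot: [-3.141, 0.076, 0.0]
ft_force: [-0.1, -0.1, -6.3]
grip_width: 0.518
t 33.85 p [0.6087 0.2043 0.07  ] yaw -2.77 F [-0.1 -0.1 -6.3] M [ 0.05 -0.05 -0.03] grip 4.51
turn [-0.  0. -0.] dp before turn(cm) [-0.01 -0.27 -0.03] dp after turn [-0.01 -0.27 -0.03] q [ 0.08  0.47 -0.58  1.62  0.28  1.14 -0.61]
```

Still no contact; advance past the expected shoulder position, slowly.

```bash
python3 -m crank '{"dp":[[0,-0.2,-0.02],[0,-0.25,0],[0,-0.25,0],[0,-0.25,0],[0,-0.25,0],[0,-0.2,0],[0,0,0],[0,0,0]],"delta_rot":[[0,0,0],[0,0,0],[0,0,0],[0,0,0],[0,0,0],[0,0,0],[0,0,0],[0,0,0]]}' ;python3 go.py .609 .22 .0703 -2.75
```

```text
time: 34.65
position: [0.6095, 0.2177, 0.0702]
tool_rot: [3.14, -0.077, -0.0]
ft_force: [0.7, 0.1, -7.3]
grip_width: 0.514
t 34.65 p [0.6095 0.2177 0.0702] yaw -2.8 F [ 0.7  0.1 -7.3] M [-0.02 -0.08 -0.02] grip 4.47
turn [ 0.     0.    -0.001] dp before turn(cm) [-0.06 -0.22 -0.01] dp after turn [-0.06 -0.22 -0.01] q [ 0.06  0.48 -0.58  1.6   0.28  1.14 -0.63]
```

```bash
python3 -m crank '{"dp":[[-0.03,-0.3,0],[0,-0.3,0],[0,-0.3,0],[0,-0.3,0],[0,-0.3,0],[0,-0.3,0],[0,-0.3,0],[0,-0.2,0]],"delta_rot":[[0,0,0],[0,0,0],[0,0,0],[0,0,0],[0,0,0],[0,0,0],[0,0,0],[0,0,0]]}' ;python3 go.py .61 .24 .0703 -2.75
python3 -m crank '{"dp":[[0,-0.2,0],[0,-0.2,0],[0,-0.2,0],[0,-0.1,0],[0,0,0],[0,0,0],[0,0,0],[0,0,0]],"delta_rot":[[0,0,0],[0,0,0],[0,0,0],[0,0,0],[0,0,0],[0,0,0],[0,0,0],[0,0,0]]}' ;python3 go.py .61 .24 .0703 -2.75
```

```text
time: 35.45
position: [0.6103, 0.2412, 0.0702]
tool_rot: [-3.141, 0.076, 0.0]
ft_force: [-0.1, 0.6, -6.5]
grip_width: 0.516
t 35.45 p [0.6103 0.2412 0.0702] yaw -2.79 F [-0.1  0.6 -6.5] M [ 0.02 -0.12  0.04] grip 4.49
turn [-0.     0.    -0.001] dp before turn(cm) [-0.02  0.12 -0.01] dp after turn [-0.02  0.12 -0.01] q [ 0.03  0.5  -0.58  1.58  0.29  1.15 -0.67]
time: 36.25
position: [0.6104, 0.2426, 0.0698]
tool_rot: [3.133, -0.081, -0.004]
ft_force: [-4.4, -9.7, -2.1]
grip_width: 0.517
t 36.25 p [0.6104 0.2426 0.0698] yaw -2.95 F [-4.4 -9.7 -2.1] M [-1.76  0.67  0.15] grip 4.5
turn [ 0.008  0.002 -0.004] dp before turn(cm) [-0.02  0.26 -0.04] dp after turn [-0.03  0.26 -0.05] q [ 0.02  0.5  -0.58  1.57  0.3   1.16 -0.68]
```

```bash
python3 - <<'E'
from h import *
b=ctrl.get_image("side");cv2.imwrite("pics/side15.png",b)
cv2.imwrite("pics/g15.png",cv2.resize(b[220:300,215:295],(600,600),interpolation=0))
# tray from top0
a=cv2.imread("pics/top0.png");cv2.imwrite("pics/tray.png",cv2.resize(a[175:225,258:323],None,fx=9,fy=9,interpolation=0))
E
```

```text
(no output)
```

View pics/g15.png

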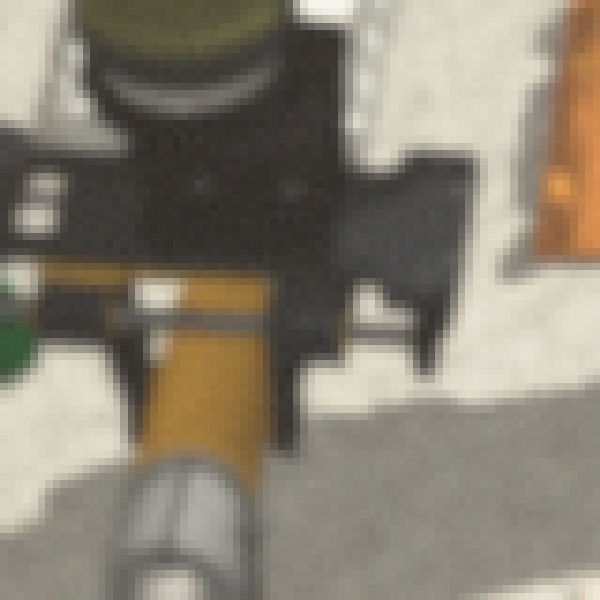

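View pics/tray.png

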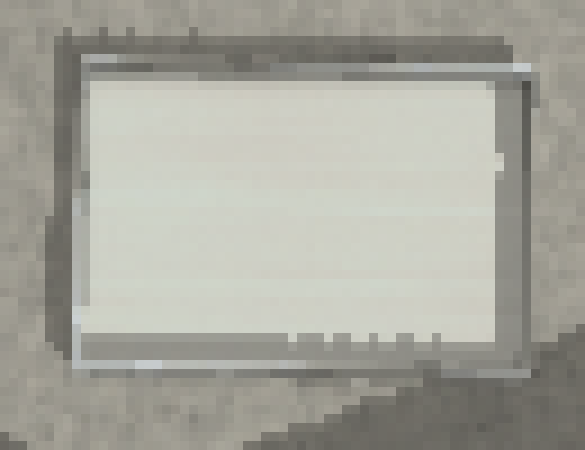

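```bash
python3 -m crank '{"dp":[[0,0.5,-0.03],[0,0.8,0],[0,1.2,0],[0,1.5,0],[0,1.8,0],[0,2,0],[0,2,0],[0,2,0]],"delta_rot":[[0,0,0],[0,0,0],[0,0,0],[0,0,0],[0,0,0],[0,0,0],[0,0,0],[0,0,0]]}' ;python3 go.py .605 .12 .07 -2.75
python3 - <<'E'
from h import *
print(plane("top",(291.4,198.5),.03))
for p in((80,60),(530,68),(530,372),(75,368)): print(plane("top",(p[0]/9-.5+258,p[1]/9-.5+175),.03))
# side rim corners from side0 crop c2 (3x, off 200,140): 
for p in((100,180),(208,182),(190,305),(63,305)): print("side",plane("side",(p[0]/3-.33+200,p[1]/3-.33+140),.03))
E
```

```text
time: 37.1
position: [0.6048, 0.1272, 0.0705]
tool_rot: [3.14, -0.079, 0.0]
ft_force: [-0.5, 0.1, -7.7]
grip_width: 0.519
t 37.1 p [0.6048 0.1272 0.0705] yaw -2.88 F [-0.5  0.1 -7.7] M [-0.03 -0.11  0.03] grip 4.51
turn [ 0.001 -0.    -0.002] dp before turn(cm) [0.06 0.72 0.05] dp after turn [0.06 0.72 0.05] q [ 0.21  0.42 -0.57  1.68  0.25  1.11 -0.48]
[ 0.63873363 -0.0867905   0.03      ]
[0.7058283  0.00565028 0.03      ]
[ 0.69981465 -0.18154737  0.03      ]
[ 0.57232782 -0.17835107  0.03      ]
[0.57672556 0.00910906 0.03      ]
side [ 0.69561652 -0.17642627  0.03      ]
side [ 0.57218272 -0.17844481  0.03      ]
side [0.5756033  0.03435788 0.03      ]
side [0.70736952 0.04105508 0.03      ]
```

```bash
python3 go.py .6387 -.087 .06 -2.5; python3 -m crank '{"dp":[[0,1.5,-1],[0.5,3,-1],[0.8,3.5,0],[0.8,3.5,0],[0.8,3.5,0],[0.8,3.3,0],[0.7,3,0],[0,0,0]],"delta_rot":[[0,0,0],[0,0,0],[0,0,0],[0,0,0],[0,0,0],[0,0,0],[0,0,0],[0,0,0]]}' ;python3 go.py .6387 -.087 .0023 -2.5
```

```text
t 37.1 p [0.6048 0.1272 0.0705] yaw -2.88 F [-0.5  0.1 -7.7] M [-0.03 -0.11  0.03] grip 4.51
turn [ 0.001 -0.    -0.007] dp before turn(cm) [ 4.46 21.22  1.07] dp after turn [ 4.32 21.25  1.05] q [ 0.21  0.42 -0.57  1.68  0.25  1.11 -0.48]
time: 37.9
position: [0.6379, -0.0957, 0.0902]
tool_rot: [3.134, -0.093, 0.0]
ft_force: [0.3, -1.4, -6.7]
grip_width: 0.515
t 37.9 p [ 0.6379 -0.0957  0.0902] yaw -3.41 F [ 0.3 -1.4 -6.7] M [-0.12 -0.07 -0.02] grip 4.48
turn [ 0.006 -0.    -0.016] dp before turn(cm) [ 0.02 -0.93  8.78] dp after turn [ 0.04 -0.87  8.79] q [ 0.48  0.44 -0.48  1.6   0.22  1.16 -0.11]
```

Descend 7 cm (bushing still above the tray floor), then check.

```bash
python3 -m crank '{"dp":[[0,-0.8,0],[0,0,1],[0,0,1.5],[0,0,1.5],[0,0,1.5],[0,0,1],[0,0,0.5],[0,0,0]],"delta_rot":[[0,0,-0.016],[0,0,0],[0,0,0],[0,0,0],[0,0,0],[0,0,0],[0,0,0],[0,0,0]]}' ;python3 go.py .6387 -.087 .0023 -2.5
python3 - <<'E'
from h import *
b=ctrl.get_image("side");a=ctrl.get_image("top")
v=np.hstack([cv2.resize(b[170:250,215:295],(400,400),interpolation=0),cv2.resize(a[160:230,255:325],(400,400),interpolation=0)])
cv2.imwrite("pics/g16.png",v)
E
```

```text
time: 38.7
position: [0.6381, -0.077, 0.0193]
tool_rot: [-3.141, 0.052, 0.003]
ft_force: [-0.6, 0.3, -6.1]
grip_width: 0.519
t 38.7 p [ 0.6381 -0.077   0.0193] yaw -1.89 F [-0.6  0.3 -6.1] M [-0.05 -0.06 -0.01] grip 4.51
turn [-0.     0.002  0.011] dp before turn(cm) [0.09 1.   1.7 ] dp after turn [0.1 1.  1.7] q [ 0.45  0.51 -0.47  1.65  0.26  1.04 -0.14]
```

View pics/g16.png

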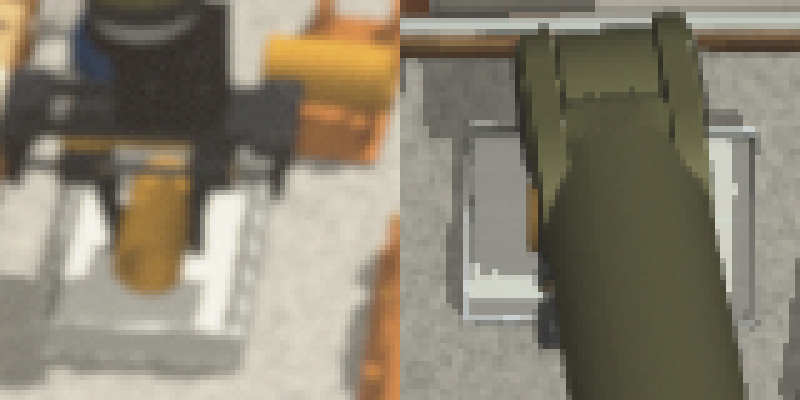

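```bash
python3 -m crank '{"dp":[[0,0.6,0.2],[0,0,0.3],[0,0,0.3],[0,0,0.3],[0,0,0.3],[0,0,0.2],[0,0,0],[0,0,0]],"delta_rot":[[0,0,0],[0,0,0],[0,0,0],[0,0,0],[0,0,0],[0,0,0],[0,0,0],[0,0,0]]}' ;python3 go.py .6387 -.087 .0023 -2.5
python3 -m crank '{"dp":[[0,0,0.1],[0,0,0.1],[0,0,0.1],[0,0,0],[0,0,0],[0,0,0],[0,0,0],[0,0,0]],"delta_rot":[[0,0,0],[0,0,0],[0,0,0],[0,0,0],[0,0,0],[0,0,0],[0,0,0],[0,0,0]]}' ;python3 go.py .6387 -.087 .0023 -2.5
```

```text
time: 39.6
position: [0.6386, -0.0829, 0.0045]
tool_rot: [3.141, -0.052, -0.0]
ft_force: [-0.2, 1.4, -6.5]
grip_width: 0.519
t 39.6 p [ 0.6386 -0.0829  0.0045] yaw -1.88 F [-0.2  1.4 -6.5] M [ 0.01 -0.09  0.03] grip 4.52
turn [0.    0.    0.011] dp before turn(cm) [0.02 0.41 0.22] dp after turn [0.03 0.41 0.22] q [ 0.45  0.53 -0.47  1.66  0.27  1.02 -0.13]
time: 40.4
position: [0.6386, -0.083, 0.0015]
tool_rot: [3.141, -0.052, 0.0]
ft_force: [-0.8, 0.1, -6.8]
grip_width: 0.515
t 40.4 p [ 0.6386 -0.083   0.0015] yaw -1.89 F [-0.8  0.1 -6.8] M [-0.06 -0.15  0.07] grip 4.48
turn [ 0.    -0.     0.011] dp before turn(cm) [ 0.02  0.4  -0.08] dp after turn [ 0.02  0.4  -0.08] q [ 0.45  0.53 -0.46  1.66  0.27  1.01 -0.14]
```

```bash
python3 -m crank '{"dp":[[0,0,0.1],[0,0,0.1],[0,0,0.1],[0,0,0.1],[0,0,0],[0,0,0],[0,0,0],[0,0,0]],"delta_rot":[[0,0,0],[0,0,0],[0,0,0],[0,0,0],[0,0,0],[0,0,0],[0,0,0],[0,0,0]]}' ;python3 go.py .6387 -.087 .0023 -2.5
```

```text
time: 41.2
position: [0.6387, -0.0831, 0.0014]
tool_rot: [3.14, -0.052, -0.0]
ft_force: [-9.4, 1.1, 17.5]
grip_width: 0.512
t 41.2 p [ 0.6387 -0.0831  0.0014] yaw -1.89 F [-9.4  1.1 17.5] M [ 0.15  2.2  -0.05] grip 4.45
turn [0.002 0.    0.011] dp before turn(cm) [ 0.01  0.39 -0.09] dp after turn [ 0.02  0.39 -0.09] q [ 0.45  0.53 -0.46  1.66  0.27  1.01 -0.14]
```

```bash
python3 -m crank '{"dp":[[0,0,-0.2],[0,0,-0.15],[0,0,0],[0,0,0],[0,0,0],[0,0,0],[0,0,0],[0,0,0]],"delta_rot":[[0,0,0],[0,0,0],[0,0,0],[0,0,0],[0,0,0],[0,0,0],[0,0,0],[0,0,0]]}';python3 go.py .6387 -.087 .0023 -2.5
python3 -m crank '{"dp":[[0,0,0],[0,0,0],[0,0,0],[0,0,0],[0,0,0],[0,0,0],[0,0,0],[0,0,0]],"delta_rot":[[0,0,0],[0,0,0],[0,0,0],[0,0,0],[0,0,0],[0,0,0],[0,0,0],[0,0,0]]}' 6;python3 go.py .6387 -.087 .0023 -2.5
```

```text
time: 42.0
position: [0.6388, -0.0831, 0.0015]
tool_rot: [3.141, -0.052, 0.0]
ft_force: [-4.6, -0.7, 5.3]
grip_width: 0.517
t 42.0 p [ 0.6388 -0.0831  0.0015] yaw -1.89 F [-4.6 -0.7  5.3] M [-0.04  0.92  0.01] grip 4.5
turn [ 0.    -0.     0.011] dp before turn(cm) [ 0.01  0.39 -0.08] dp after turn [ 0.01  0.39 -0.08] q [ 0.45  0.53 -0.46  1.66  0.27  1.01 -0.14]
time: 42.8
position: [0.6386, -0.0831, 0.001]
tool_rot: [3.141, -0.052, 0.0]
ft_force: [0.3, -0.3, 0.2]
grip_width: 0.688
t 42.8 p [ 0.6386 -0.0831  0.001 ] yaw -1.89 F [ 0.3 -0.3  0.2] M [-0.09 -0.09  0.03] grip 5.98
turn [ 0.    -0.     0.011] dp before turn(cm) [ 0.02  0.39 -0.13] dp after turn [ 0.02  0.39 -0.13] q [ 0.45  0.53 -0.46  1.66  0.27  1.01 -0.14]
```

```bash
python3 -m crank '{"dp":[[0,0,-0.5],[0,0,-1],[0,0,-2],[0,0,-3],[0,0,-3],[0,0,-3],[0,0,-3],[0,0,-2]],"delta_rot":[[0,0,0],[0,0,0],[0,0,0],[0,0,0],[0,0,0],[0,0,0],[0,0,0],[0,0,0]]}'; python3 -m crank '{"dp":[[0,-4,0],[0,-4,0],[0,-4,0],[0,-4,0],[0,-4,0],[0,-4,0],[0,0,0],[0,0,0]],"delta_rot":[[0,0,0],[0,0,0],[0,0,0],[0,0,0],[0,0,0],[0,0,0],[0,0,0],[0,0,0]]}'
python3 - <<'E'
from h import *
b=ctrl.get_image("side");a=ctrl.get_image("top");cv2.imwrite("pics/side17.png",b);cv2.imwrite("pics/top17.png",a)
E
```

```text
time: 43.6
position: [0.6396, -0.0829, 0.1799]
tool_rot: [3.14, -0.051, 0.006]
ft_force: [0.8, 0.2, 0.0]
grip_width: 0.688
time: 44.4
position: [0.6463, 0.1586, 0.1769]
tool_rot: [-3.141, 0.047, -0.001]
ft_force: [1.0, -0.9, 0.1]
grip_width: 0.69
```

View pics/side17.png

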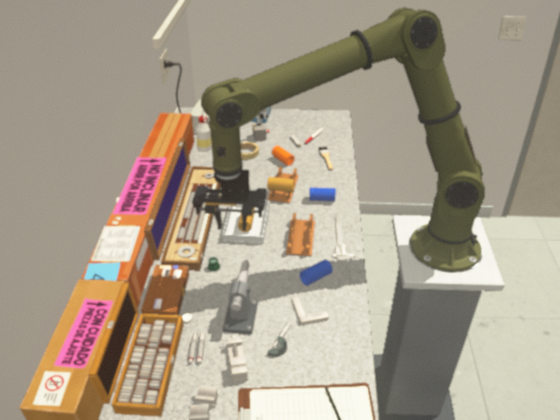

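View pics/top17.png

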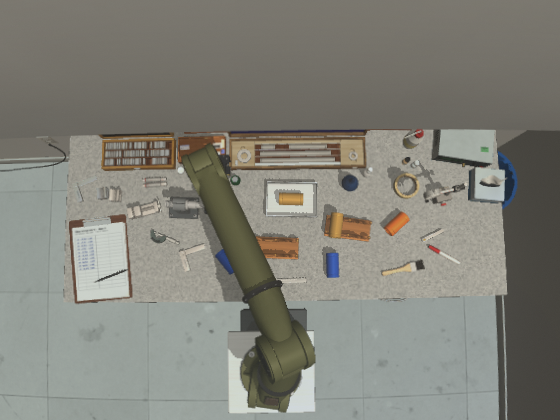

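```bash
python3 -m crank '{"dp":[[0,0,-1],[0,0,0],[0,0,0],[0,0,0],[0,0,0],[0,0,0],[0,0,0],[0,0,0]],"delta_rot":[[0,0,0],[0,0,0],[0,0,0],[0,0,0],[0,0,0],[0,0,0],[0,0,0],[0,0,0]]}'
python3 - <<'E'
from h import *
a=ctrl.get_image("top");b=ctrl.get_image("side");cv2.imwrite("pics/side18.png",b)
v=cv2.resize(a[175:265,255:375],None,fx=6.5,fy=6.5,interpolation=0)
for c,y in(((.535,-.2466,.0505),-7.7),((.6387,-.085,.026),88.1)):
    for P in cyl(c,np.radians(y),n="top"): cv2.polylines(v,[((P-[255,175]+.5)*6.5).astype(np.int32)],True,(0,255,0),1)
cv2.imwrite("pics/g18.png",v)
for n,im in(("top",a),("side",b)):
    m=cv2.inRange(cv2.cvtColor(im,cv2.COLOR_BGR2HSV),(15,110,60),(26,255,255))
    k,l,s,c=cv2.connectedComponentsWithStats(m)
    for i in range(1,k):
        if s[i,4]>100: print(n,s[i],c[i].round(1))
E
python3 go.py .6387 -.087 .0023 -2.5
```

```text
time: 45.3
position: [0.6464, 0.1569, 0.1859]
tool_rot: [3.141, -0.052, -0.0]
ft_force: [-0.3, 0.2, 0.4]
grip_width: 0.689
top [100 133  74   6 138] [140.1 135.7]
top [230 133 134   4 274] [295.4 134.1]
top [101 138  75  33 591] [141.1 154.9]
top [279 193  24  12 269] [290.4 198.7]
top [329 213  14  25 290] [335.9 225.1]
side [150 113  31  44 566] [165.2 135. ]
side [162 167  51 102 579] [186.6 228.2]
side [268 176  27  18 380] [281.1 184. ]
side [239 210  15  21 182] [246.3 220.8]
side [  20  279  118  141 5964] [ 80.6 358. ]
side [ 112  313   71  103 1709] [148.9 368.4]
t 45.4 p [0.6464 0.1569 0.1859] yaw -1.88 F [-0.2 -0.3  0.3] M [-0.02 -0.08 -0.02] grip 6.01
turn [0.    0.    0.011] dp before turn(cm) [ 0.03 24.4  18.36] dp after turn [ 0.29 24.4  18.36] q [ 0.16  0.43 -0.59  1.43  0.24  1.36 -0.47]
```

View pics/g18.png

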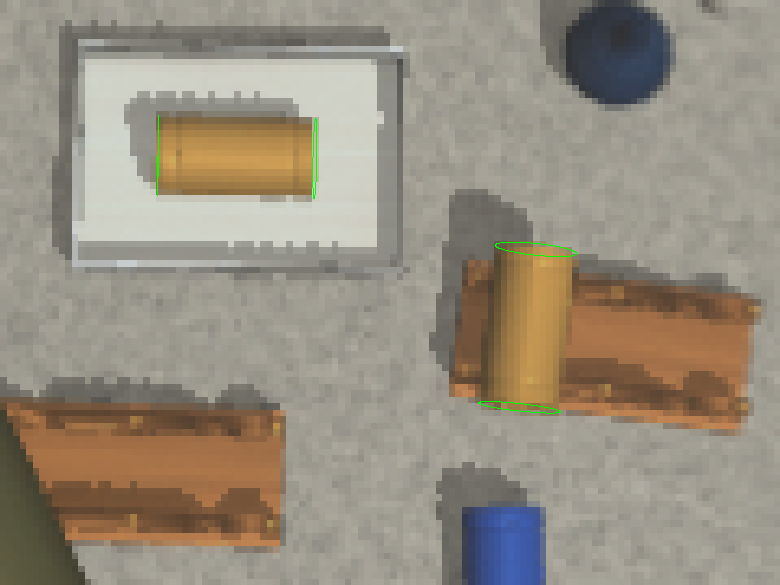

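```bash
python3 - <<'E'
from h import *
print(tri((335.9,225.1),(281.1,184.0)),tri((290.4,198.7),(246.3,220.8)))
ctrl.close_job()
E
```

```text
(array([ 0.53451737, -0.24731856,  0.05090443]), np.float64(4.128668285717656e-05)) (array([ 0.64069704, -0.08346453,  0.01425768]), np.float64(0.000195148402357173))
the job is handed in; nothing more can be done
```

Both bushings were gauged and put away, and the job is handed in at about 45 s of the 69 s allowed; no verdict was reported.

- **Good bushing:** the one that lay at the rack's +y end stopped at the pin's shoulder, at about 12 N. I let it hang level on the pin, drew it off and seated it in groove 1 of the empty rack. The final two-view check put its centre at (0.535, -0.247, 0.051). That is within about 1 mm of the groove centre and the 50.5 mm seat height, and it is in line by eye.
- **Oversize bushing:** the other one slid over the shoulder without resistance to the collar, 30 mm further on, at about 10 N. It is laid in the middle of the reject tray and released.

**Checks that disagreed or went wrong:**
- **Fingertip height:** in the side camera the fingertips stood about 25–30 mm higher than the reported tool position implies. My first grasp therefore closed above the bushing's axis, and I opened, went lower and regripped.
- **First insertion:** the first try onto the pin touched off-centre at about 29 N, so I backed off and realigned.
- **Bore estimate:** probing the first bushing on the pin gave conflicting clearances, about 11 mm vertically and 4 mm sideways. I put the vertical figure down to the bushing tilting in the grip, and its stop at the shoulder agreed with the smaller bore.
- **Tray height:** the last triangulated height for the tray bushing was 14 mm instead of 26 mm. In the side view it was partly hidden by the gripper, and it was felt resting on the tray floor just before release, so I did not act on it.

The tools look untouched in the last pictures, but I did not measure them.

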